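Load a roller mixer with sample tubes from a ratchet-clamped carrier

ROBOT

A 6-joint arm with a two-finger parallel gripper is mounted at the origin on the work surface. World frame = base frame: x ahead of the robot, y to its left, z up, the work surface at z = 0. Lengths are in m, angles in rad, forces in N, time in s.
With the tool pointing down it reaches from about 0.225 to 0.875 m from the base axis. Payload 3.4 kg.
Tool frame: the origin (TCP) lies between the finger pads; the fingertips stand 8 mm ahead of it and the grasp point (between the pads) lies 11 mm behind it; z points along the fingers, y is the line along which they close (so a half turn about z gives the same grasp; the last joint's range is limited). The gripper opens to 85 mm and grips with 20 to 120 N. Pads are 22 mm wide; open, the fingers measure 114 mm over their backs; the gripper's body (76 mm by 85 mm) begins 54 mm behind the grasp point. The pads swing forward as they close: fully open they stand 13 mm farther back than shut.
Start: joints at [-1.352, 0.276, 1.505, -0, 1.361, -0.121], TCP at [0.192, -0.542, 0.202] pointing down, gripper open.
Joint ranges: [-2.89, 2.89], [-0.75, 2.08], [0.22, 2.7], [-1.18, 4.32], [0.11, 2.71], [-2.7, 2.7]. Speed limits (rad/s): [2.57, 2.57, 3.14, 3.14, 3.14, 3.14].

INTERFACE

Orientations are given as a unit quaternion [w, x, y, z].
In Python, from rig import manip, optics, finder gives the robot as it stands.
- The arm moves only by the tool servo_tool, never from a script. Its argument "increments" is a list of rows, each a list of 7 numbers: the shift along the tool's x, y, z in cm, then the turn, a rotation vector about the tool's x, y, z in degrees, then the closure, from -1 (fully open) to 1 (shut). In form: [[x, y, z, rx, ry, rz, gripper], ...]. A call has exactly 5 rows; each row shifts and turns the commanded pose from where the row before left it, along the tool's axes as they then stand; what a row does not reach is not made up. A row lasts 1/10 s, in which the tool goes at most 50 mm and 8.59 degrees, less where a joint would pass 70% of its speed; a pose out of reach is approached as far as the arm can. A call is refused whole if a number of a shift passes 5 or a number of a turn 8.59, either way. A call with a gripper value outside its range is refused whole. The fingers move at their own pace and stop on an object; "squeeze" is the grip in N (left out, the last holds). Time passes only in rows, so rows that do not move let the fingers close, or fill a call up. It gives the time, the measured TCP pose, the force, the opening and the grip force at its end, in the units of the state.
- manip.get_state(): the state, without advancing time (a new reading comes with each control period).
- optics.get_image(name): name is "side" or "top"; returns the picture (384x512x3 uint8, red, green, blue); there is no depth.
- optics.get_calibration(name): a dict with "fov_y" (degrees; the focal length in pixels is half the picture's height over the tangent of half this angle, whatever the lens; pixels are square), "cx", "cy" (the principal point, pixels), "dist_coeffs" ([k1, k2, p1, p2, k3] as OpenCV has them; the pictures are not rectified), "world_to_cam" (4x4, takes a point from world to camera coordinates). Camera axes: x right, y down, z forward; pixel columns grow to the right and rows downward; lengths in m; the calibration is good to about 2 mm. A picture is of the moment at which its call begins. get_calibration takes no time and is no camera call.
- manip.sign_off(): hands the job in; it is judged then, once.
Trained networks look in the newest picture that a camera, given by its name, has taken for a name from the list of things; names that differ only in an ending like _2 or _b are one class to them, and where a whole thing is asked for, a point or a joint stands for the part that bears it (a point fixed in the world has none). Each returns a list of dicts, best first, with "p" (0 to 1); they miss things now and then, are a little off and sometimes report something else, mostly with a low value. They report only what shows in the picture. A call takes as long as a camera call. They do not tell look-alikes from the thing itself.
- finder.silhouettes(label, camera): "region" (384x512 bool, what is visible of it) and "box" ([centre column, centre row, width, height] in pixels, round what is visible of it).
- finder.tip_of(label, camera): "at" ([column, row] in pixels: a listed point, or the origin of a listed thing).
The state is a dict: "clock": time; "qpos": joint angles; "qd": joint speeds; "effort": joint torques, N m; "position": TCP position; "ee_rot": TCP orientation; "contact_force": force on the tool from outside, world axes, zero at the start; "moment": the same for the moment, N m; "width": finger opening in m; "gripper_force": force on a finger pad.
Only numpy, scipy, OpenCV 4.12 (cv2) and the standard library are available. Lean on these libraries where they do the work, as an engineer would, in place of code of your own. Each camera call takes 0.05 s, during which the arm holds its last target. There are 200 camera calls.

TASK

Press the pawl's tail to lift the pawl off the ratchet wheel and hold it until the clamp has swung fully open, take off the hold-down bar, and lay every tube from the carrier in a valley of its own on the roller mixer, along the rollers and centred between the end walls, set down (not dropped) so gently that the rollers never start spinning. Then lay the bar back across the carrier's two posts and push the clamp arm down over it until the ratchet holds it shut. Leave the can, glove box, tube rack and jar alone.

Things in the scene. Friction and masses are not known exactly. Their poses are not given: they have to be found in the camera images.
- carrier: blue plate fixed on the bench, 350 (y) by 130 mm (x), 12 mm thick; origin under its centre, on the bench, z up. Tubes lie along its x in saddles at y = -90, -30, 30, 90 mm (some empty), tube axis 35 mm above the bench. At y = +-155 mm stand two posts, flat tops 52 mm high, 36 (x) by 24 mm (y), each with two ears 8 mm higher, 36 mm apart in x; the bar lies between the ears
- bar_seat (a point): fixed point of the carrier mid-way between the two posts, at the height of their tops (52 mm); the seated bar's underside centre lies here, its length along the carrier's y
- bar_grip (a point): loose aluminium hold-down bar 340 (y) by 24 (x) by 16 mm (z), 0.25 kg, the same either way round, a grip rib 16 (x) by 60 (y) by 24 mm high on its middle; this point is the rib's centre, 28 mm above the bar's underside. It starts across the carrier's posts over the tubes, one end under the clamp arm
- clamp (a joint): steel clamp arm with a toothed ratchet wheel (56 mm) on its hinge: 0 = down on the bar, 1.6 rad = fully open, standing up towards the carrier's -x. A spring (0.18 N m shut, 0.05 open) swings it open slowly, in 1 to 3 s; the pawl stops that at every 0.52 rad, the last tooth at 0.06 rad, but lets the arm be pushed down freely
- clamp_pad (a point): centre of the top face of the round rubber push pad (24 mm across) at the end of the clamp arm; it moves with the arm. Its own z points out of the pad: up when shut, towards the carrier's -x when open. Arm shut, it is at (0, +156, +86.5) mm in the carrier's frame
- clamp_hinge (a point): fixed point on the clamp's hinge axis, which runs along the carrier's y, at (-65, +156, +62) mm in the carrier's frame; with the arm shut the pad point lies 65 mm towards +x and 24.5 mm above it, and it turns up and back about it as the clamp opens
- pawl (a joint): sprung pawl: 0 = its nose rests in the wheel's teeth, grows to 0.32 rad as its tail is pressed down and the nose lifts; clear of the teeth from about 0.18 rad. It springs back when let go
- pawl_pad (a point): centre of the top face of the pawl's tail pad, 26 by 28 mm, at (-166, +142, +94) mm in the carrier's frame with the pawl at rest, free above and on three sides; pushed straight down 9 to 13 mm (2 to 4 N) it lifts the nose off the wheel
- mixer: white roller mixer, off, fixed on the bench, 160 (x) by 320 mm (y) and a control box at +x; origin under its centre, on the bench, z up. Five free-turning rollers along its x at y = -120, -60, 0, 60, 120 mm, axis 48 mm high: 8 mm shafts with 50 mm wheels at x = -46..-30 and 30..46 mm, the middle 60 mm open for fingers. End walls at x = +-68 mm, 66 mm high
- bed_mid (a point): fixed point at the middle of the mixer's bed, 74.5 mm above the bench: the height of the axis of a tube at rest. A tube rests on four wheels in one of the four valleys between neighbouring rollers, at y = -90, -30, 30, 90 mm in the mixer's frame
- tube1_mid (a point): capped sample tube, 30 mm in diameter all along, 110 mm long, some 60 g, may be absent; this point is its centre, its x axis runs along the tube (which end the cap is on does not matter)
- tube2_mid (a point): capped sample tube, 30 mm in diameter all along, 110 mm long, some 60 g, may be absent; this point is its centre, its x axis runs along the tube (which end the cap is on does not matter)
- tube3_mid (a point): capped sample tube, 30 mm in diameter all along, 110 mm long, some 60 g, may be absent; this point is its centre, its x axis runs along the tube (which end the cap is on does not matter)
- tube4_mid (a point): capped sample tube, 30 mm in diameter all along, 110 mm long, some 60 g, may be absent; this point is its centre, its x axis runs along the tube (which end the cap is on does not matter)
- roller1 (a joint): turn of mixer roller 1 at y = -120 mm, rad; turns freely both ways
- roller2 (a joint): turn of mixer roller 2 at y = -60 mm, rad; turns freely both ways
- roller3 (a joint): turn of mixer roller 3 at y = 0 mm, rad; turns freely both ways
- roller4 (a joint): turn of mixer roller 4 at y = 60 mm, rad; turns freely both ways
- roller5 (a joint): turn of mixer roller 5 at y = 120 mm, rad; turns freely both ways
- canister: white can of wipes, 96 mm across, 190 mm tall; origin at the centre of its underside; leave it alone
- glovebox: cardboard glove box 100 by 240 by 65 mm; origin at the centre of its underside; leave it alone
- rack: blue rack with standing tubes, 100 by 220 mm, 100 mm tall; origin at the centre of its underside; leave it alone
- jar: small jar, 60 mm across, 80 mm tall; origin at the centre of its underside; leave it alone
There are look-alikes about, which are no part of the job. What is shaped like the part that bears tube3_mid but turquoise is not meant. Leave any purple look-alike of the part that bears tube1_mid alone.

How it is judged:
On the way, in this order (a step that is already met when the one before it is completed fails the run):
1. the clamp has swung open (value of joint clamp above 1.35 rad), for 0.2 s.
2. every tube lies at rest in a valley of the mixer, let go, the rollers still (x of tube1_mid in the frame of mixer between -0.02 and 0.02 m and y of tube1_mid in the frame of mixer between -0.11 and 0.11 m and z of tube1_mid in the frame of mixer between 0.07 and 0.079 m and angle between the x axis of each of tube1_mid, tube2_mid, tube3_mid, tube4_mid and the x axis of mixer, either way round below 0.1 rad and linear speed of each of tube1, tube2, tube3, tube4 below 0.02 m/s and angular speed of each of tube1, tube2, tube3, tube4 below 0.4 rad/s and contact force between the fingers and tube1 below 0.05 N and x of tube2_mid in the frame of mixer between -0.02 and 0.02 m and y of tube2_mid in the frame of mixer between -0.11 and 0.11 m and z of tube2_mid in the frame of mixer between 0.07 and 0.079 m and contact force between the fingers and tube2 below 0.05 N and x of tube3_mid in the frame of mixer between -0.02 and 0.02 m and y of tube3_mid in the frame of mixer between -0.11 and 0.11 m and z of tube3_mid in the frame of mixer between 0.07 and 0.079 m and contact force between the fingers and tube3 below 0.05 N and x of tube4_mid in the frame of mixer between -0.02 and 0.02 m and y of tube4_mid in the frame of mixer between -0.11 and 0.11 m and z of tube4_mid in the frame of mixer between 0.07 and 0.079 m and contact force between the fingers and tube4 below 0.05 N and velocity of joint roller1 between -0.3 and 0.3 rad/s and velocity of joint roller2 between -0.3 and 0.3 rad/s and velocity of joint roller3 between -0.3 and 0.3 rad/s and velocity of joint roller4 between -0.3 and 0.3 rad/s and velocity of joint roller5 between -0.3 and 0.3 rad/s), for 0.3 s.
3. the bar is back across the carrier's posts, the clamp still open (x of bar_grip in the frame of carrier between -0.012 and 0.012 m and y of bar_grip in the frame of carrier between -0.02 and 0.02 m and z of bar_grip in the frame of carrier between 0.075 and 0.085 m and angle between the y axis of bar_grip and the y axis of carrier, either way round below 0.08 rad and linear speed of bar below 0.02 m/s and value of joint clamp above 0.6 rad), for 0.2 s.
At the end, for the whole second after the job is handed in: Tubes at rest in valleys (axis 70-79 mm high, within 20 mm of mid-bed, 0.1 rad of the rollers), rollers under 0.3 rad/s; bar across both posts (12 mm across, 20 mm along, 5 mm in height, 0.08 rad); clamp shut under 0.15 rad, pawl under 0.08 rad (all of step 2 and x of bar_grip in the frame of carrier between -0.012 and 0.012 m and y of bar_grip in the frame of carrier between -0.02 and 0.02 m and z of bar_grip in the frame of carrier between 0.075 and 0.085 m and angle between the y axis of bar_grip and the y axis of carrier, either way round below 0.08 rad and linear speed of bar below 0.02 m/s and value of joint clamp below 0.15 rad and value of joint pawl below 0.08 rad); the robot touches nothing.
It fails at once if a roller is set spinning (over 4 rad/s) (velocity of joint any of roller1, roller2, roller3, roller4, roller5 above 4 rad/s or velocity of joint any of roller1, roller2, roller3, roller4, roller5 below -4 rad/s).
It fails at once if a tube is struck or pressed on the mixer (over 40 N) (contact force between any of tube1, tube2, tube3, tube4 and mixer above 40 N).
It fails at once if a tube is dropped (falls free at over 0.3 m/s, about 5 mm) ((contact force between tube1 and anything else below 0.02 N and linear speed of tube1 above 0.3 m/s) or (contact force between tube2 and anything else below 0.02 N and linear speed of tube2 above 0.3 m/s) or (contact force between tube3 and anything else below 0.02 N and linear speed of tube3 above 0.3 m/s) or (contact force between tube4 and anything else below 0.02 N and linear speed of tube4 above 0.3 m/s)).
It fails at once if the can, glove box, rack or jar is moved (over 30 mm) (distance of any of canister, glovebox, rack, jar from where it was at the start of the episode above 0.03 m).
Of tube1, tube2, tube3, tube4 only 2 to 4 are there at a start; the rules pass over those that are not, and their reading is None.
At some moment in a run one of bar may be knocked a few centimetres aside while the robot is not near it.
It also fails if it takes over 210 s, if anything falls off the work surface, if the arm or the gripper's body presses on something with over 40 N, if the wrist force passes 120 N, or if a joint passes its speed limit or range.

## Working session

There is one attempt and no reset: what is moved stays moved. The work goes in short steps, Python scripts to look and compute and a tool call to move; the robot and the scene stay as the last step left them, time stands still between calls to the robot, and variables do not carry over. Pictures are saved under pics/ and viewed, at most 14 in all, crops included, and the job is handed in when it is done.

Besides the shell and the picture viewer there is one more tool, called after "Request:" as a command line: name --pt "numbers of a row" for each row, then --argument value for the rest. servo_tool: Moves the arm, as the interface text tells. Its arguments: {"type":"object","properties":{"increments":{"type":"array","items":{"type":"array","items":{"type":"number"}}},"squeeze":{"type":"number"}},"required":["increments"]}

```bash
ls; mkdir -p pics; python3 - <<'E'
from rig import manip, optics, finder
import cv2
print(manip.get_state())
for n in("side","top"):
    im=optics.get_image(n); cv2.imwrite(f"pics/{n}0.png",im[:,:,::-1]); c=optics.get_calibration(n); print(n,c)
E
```

```text
pics
{'clock': 0.0, 'qpos': array([-1.35198064e+00,  2.76590146e-01,  1.50612649e+00,  2.51238762e-06,
        1.36070195e+00, -1.20997551e-01]), 'qd': array([-1.13964832e-03, -3.94804899e-04,  9.81200150e-05,  1.41928789e-03,
       -2.72115040e-04,  7.11222217e-04]), 'effort': array([ 8.46059702e-04, -4.16776586e+01, -2.45807040e+01, -4.55992074e-05,
        1.09524993e-02, -2.95924437e-06]), 'position': array([ 0.19152412, -0.54155019,  0.20074518]), 'ee_rot': array([-9.11933408e-04,  9.85600195e-01,  1.69089984e-01, -4.34076087e-05]), 'contact_force': array([-0.23144338, -0.19278407,  0.02129111]), 'moment': array([-0.0223569 ,  0.01881733,  0.02544385]), 'gripper_force': 0.0, 'width': 0.08531420918290472}
side {'fov_y': 50.79257184869917, 'cx': 260.99314475713095, 'cy': 199.805537762447, 'dist_coeffs': array([-0.0982718,  0.       ,  0.       ,  0.       ,  0.       ]), 'world_to_cam': array([[-0.95031606, -0.31111298,  0.01039668,  0.51492223],
       [-0.2151349 ,  0.63227235, -0.74427727,  0.19855963],
       [ 0.22498079, -0.70953533, -0.66778983,  1.15511853],
       [ 0.        ,  0.        ,  0.        ,  1.        ]])}
top {'fov_y': 54.539673610236235, 'cx': 260.2684476554703, 'cy': 191.85561880228667, 'dist_coeffs': array([-0.06486126,  0.        ,  0.        ,  0.        ,  0.        ]), 'world_to_cam': array([[-0.01725206, -0.99981528, -0.00847201, -0.01898778],
       [-0.98146652,  0.01855164, -0.19073361,  0.55745658],
       [ 0.19085555,  0.00502445, -0.98160527,  1.27709537],
       [ 0.        ,  0.        ,  0.        ,  1.        ]])}
```

View pics/top0.png

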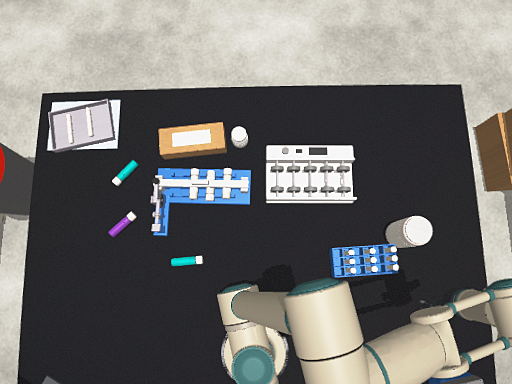

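View pics/side0.png

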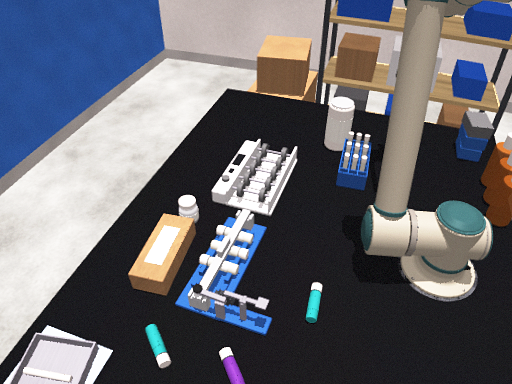

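```bash
cat > h.py <<'E'
from rig import manip, optics, finder
import numpy as np, cv2
from scipy.optimize import least_squares
from scipy.spatial.transform import Rotation as R
def cal(n):
    c=optics.get_calibration(n); f=192/np.tan(np.radians(c["fov_y"]/2))
    return np.array([[f,0,c["cx"]],[0,f,c["cy"]],[0,0,1.]]),np.array(c["dist_coeffs"]),np.array(c["world_to_cam"])
C={n:cal(n) for n in("side","top")}
def proj(P,n):
    K,d,T=C[n]; return cv2.projectPoints(np.atleast_2d(P).astype(float),cv2.Rodrigues(T[:3,:3])[0],T[:3,3],K,d)[0][:,0]
def onz(px,n,z):
    K,d,T=C[n]; u=cv2.undistortPoints(np.array([[px]],float),K,d)[0,0]
    r=T[:3,:3].T@np.array([u[0],u[1],1]); o=-T[:3,:3].T@T[:3,3]; return o+r*(z-o[2])/r[2]
def tri(pxs):  # {cam:px}
    f=lambda X:np.concatenate([proj(X,n)[0]-p for n,p in pxs.items()])
    s=least_squares(f,[.4,0,.08]); return s.x,np.abs(s.fun).max()
E
python3 - <<'E'
from h import *
for l in "carrier bar_seat bar_grip clamp_pad clamp_hinge pawl_pad mixer bed_mid tube1_mid canister glovebox rack jar".split():
    for n in("side","top"):
        for d in finder.tip_of(l,n)[:5]:
            print(l,n,round(d["p"],2),np.round(d["at"],1))
E
```

```text
carrier side 0.94 [226.4 265.7]
carrier top 0.94 [204.3 184.4]
bar_seat side 0.93 [223.2 250.2]
bar_seat side 0.18 [219.9 303.8]
bar_seat top 0.93 [202.4 184.4]
bar_seat top 0.16 [398.  236.9]
bar_grip side 0.73 [225.3 247. ]
bar_grip side 0.71 [188.1 215.3]
bar_grip top 0.85 [201.6 180.9]
clamp_pad side 0.82 [199.9 288.2]
clamp_pad top 0.54 [154.8 178.9]
clamp_hinge side 0.91 [223.3 303.2]
clamp_hinge top 0.62 [158.5 201.5]
clamp_hinge top 0.39 [397.9 235.2]
pawl_pad side 0.8 [259.2 301.2]
pawl_pad top 0.51 [158.7 227.5]
mixer side 0.59 [350.8 167.7]
mixer side 0.58 [261.1 180.8]
mixer top 0.89 [308.3 179.6]
bed_mid side 0.83 [262.3 168.6]
bed_mid top 0.69 [310.6 175.6]
tube1_mid side 0.58 [233.9 233.2]
tube1_mid side 0.56 [233.4 370.9]
tube1_mid top 0.78 [122.1 226.2]
tube1_mid top 0.58 [225.4 182. ]
canister side 0.83 [332.7 145.1]
canister side 0.6 [228.5 251.3]
canister top 0.87 [397.  235.4]
canister top 0.46 [201.6 184.6]
glovebox side 0.63 [165.9 260. ]
glovebox side 0.63 [234.2 232.8]
glovebox side 0.34 [264.7 171.5]
glovebox top 0.62 [194.9 144.5]
glovebox top 0.27 [236.6 141.7]
glovebox top 0.21 [154.3 180.2]
rack top 0.87 [360.5 262. ]
rack top 0.34 [193.2 145. ]
rack top 0.25 [154.8 178.6]
jar side 0.63 [190.6 215.4]
jar side 0.33 [225. 246.]
jar top 0.16 [199.2 180.6]
```

The top view shows the carrier around (204,184) with its clamp at (155,190) and pawl tail at (158,228). The mixer is around (310,176), and the loose teal and purple tubes are look-alikes away from the carrier. I'll fit the poses and check them in a crop.

```bash
cat >> h.py <<'E'
def fitpose(obs,x0):  # obs: list (cam, px, local) -> x,y,yaw
    def w(p,l): c,s=np.cos(p[2]),np.sin(p[2]); l=np.array(l); return np.array([p[0]+c*l[0]-s*l[1],p[1]+s*l[0]+c*l[1],l[2]])
    f=lambda p:np.concatenate([proj(w(p,l),n)[0]-px for n,px,l in obs])
    s=least_squares(f,x0,loss="soft_l1"); return s.x,s.fun.reshape(-1,2)
def W(p,l):
    l=np.atleast_2d(l); c,s=np.cos(p[2]),np.sin(p[2]); return np.c_[p[0]+c*l[:,0]-s*l[:,1],p[1]+s*l[:,0]+c*l[:,1],l[:,2]]
E
python3 - <<'E'
from h import *
L=lambda x,y,z:[x/1e3,y/1e3,z/1e3]
obs=[("side",[226.4,265.7],L(0,0,0)),("top",[204.3,184.4],L(0,0,0)),("side",[223.2,250.2],L(0,0,52)),("top",[202.4,184.4],L(0,0,52)),
("side",[225.3,247],L(0,0,80)),("top",[201.6,180.9],L(0,0,80)),("side",[199.9,288.2],L(0,156,86.5)),("top",[154.8,178.9],L(0,156,86.5)),
("side",[223.3,303.2],L(-65,156,62)),("top",[158.5,201.5],L(-65,156,62)),("side",[259.2,301.2],L(-166,142,94)),("top",[158.7,227.5],L(-166,142,94))]
c,r=fitpose(obs,[.5,.25,0]); print("carrier",c); print(np.round(r,1).tolist())
m,r=fitpose([("side",[261.1,180.8],L(0,0,0)),("top",[308.3,179.6],L(0,0,0)),("side",[262.3,168.6],L(0,0,74.5)),("top",[310.6,175.6],L(0,0,74.5))],[.5,-.1,0])
print("mixer",m,np.round(r,1).tolist())
im={n:optics.get_image(n) for n in C}
S=5
def crop(n,x0,y0,w,h,pts,S=S):
    o=cv2.resize(im[n][y0:y0+h,x0:x0+w,::-1],None,fx=S,fy=S,interpolation=cv2.INTER_CUBIC)
    for p in proj(np.array(pts),n): cv2.circle(o,tuple(int(v) for v in (p-[x0,y0]+.5)*S),3,(0,0,255),1)
    return o
cp=[L(sx*65,sy*175,12) for sx in(1,-1) for sy in(1,-1)]+[L(0,y,35) for y in(-90,-30,30,90)]+[L(0,0,92),L(-166,142,94),L(0,156,86.5),L(0,155,60),L(0,-155,60)]
mp=[L(sx*68,sy*160,66) for sx in(1,-1) for sy in(1,-1)]+[L(x,y,48) for y in(-120,-60,0,60,120) for x in (-60,60)]
P=np.r_[W(c,cp),W(m,mp)]
cv2.imwrite("pics/t1.png",cv2.resize(crop("top",145,135,220,110,P,4)[:,:],(800,400)))
cv2.imwrite("pics/s1.png",crop("side",170,130,150,205,P,3))
E
```

```text
carrier [ 0.59201269  0.17959236 -0.02325834]
[[-1.4, -1.7], [0.1, 2.0], [0.9, 1.9], [-0.2, -0.9], [-1.7, -1.6], [-0.7, 0.9], [-1.4, -0.2], [1.9, 2.4], [-0.1, -1.9], [-1.0, -0.9], [4.6, 0.1], [-1.4, 0.6]]
mixer [ 0.60869382 -0.20880864  0.        ] [[0.3, 0.9], [-0.1, 0.5], [-0.7, -3.6], [0.0, -0.1]]
```

View pics/t1.png

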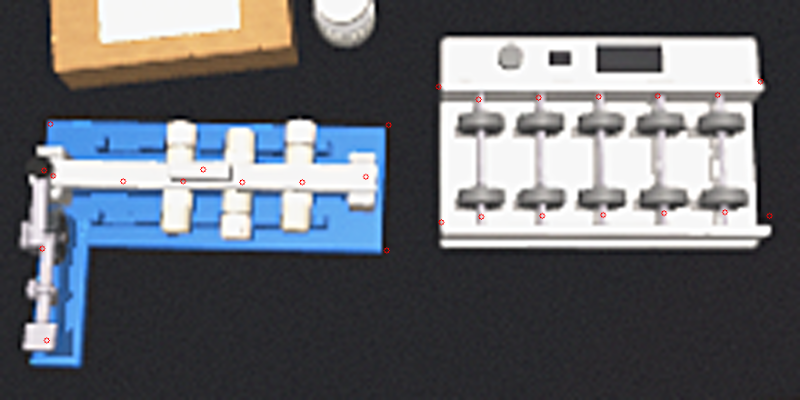

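View pics/s1.png

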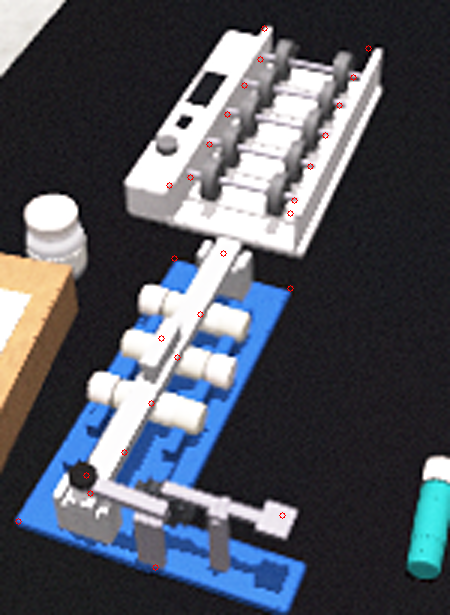

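The crop shows three tubes at saddles y=+30, -30 and -90; y=+90 is empty. The fitted dots sit a few px off, so I'll refine the carrier and mixer from edges and wheel blobs.

```bash
cat > refine.py <<'E'
from h import *
im={n:optics.get_image(n) for n in C}
blue={n:(im[n][...,2].astype(float)-im[n][...,0]) for n in C}
def sample(I,p): return cv2.remap(I.astype(np.float32),np.float32(p[:,:1]),np.float32(p[:,1:]),cv2.INTER_LINEAR)[:,0]
def edges(pose,segs,I,thr,rng=6):
    out=[]
    for n,a,b,inn in segs:
        for t in np.linspace(0,1,40):
            l=np.array(a)*(1-t)+np.array(b)*t; p=proj(W(pose,l),n)[0]; q=proj(W(pose,l+np.array(inn)*.005),n)[0]
            q2=proj(W(pose,np.array(b)*1.0),n)[0]-proj(W(pose,np.array(a)*1.0),n)[0]; nn=np.array([-q2[1],q2[0]]);nn/=np.linalg.norm(nn)
            if nn@(q-p)<0: nn=-nn
            s=np.arange(-rng,rng+.01,.25); v=sample(I[n],p+s[:,None]*nn)
            if v[-1]<thr or v[0]>thr: continue
            k=np.where((v[:-1]<thr)&(v[1:]>=thr))[0]
            if len(k)==1: out.append((n,p+s[k[0]]*nn,nn,l))
    return out
c=np.array([.592,.1796,-.035]); m=lambda *a:np.array(a)/1e3
segs=[("top",m(65,-170,12),m(65,120,12),[-1,0,0]),("top",m(-65,-170,0),m(-65,80,0),[1,0,0]),("top",m(-60,-175,0),m(60,-175,0),[0,1,0]),
("side",m(65,-165,12),m(65,150,12),[-1,0,0]),("side",m(-60,-175,12),m(60,-175,12),[0,1,0]),("side",m(-65,-165,0),m(-65,60,0),[1,0,0])]
for it in range(4):
    E=edges(c,segs,blue,60)
    f=lambda p:np.array([ (proj(W(p,l),n)[0]-q)@nn for n,q,nn,l in E])
    s=least_squares(f,c,loss="soft_l1"); c=s.x
print("carrier",c,len(E),np.abs(s.fun).mean())
for k in range(6):
    r=[x for x,e in zip(s.fun,E) if any(np.allclose(np.cross(e[3]-segs[k][1],segs[k][2]-segs[k][1]),0,atol=1e-6) and e[0]==segs[k][0] for _ in[0])]
    print(k,len(r),np.round(np.median(r),2) if r else None)
# mixer wheels
mp=np.array([.608,-.209,-.0]); g=im["top"].max(2).astype(int)
for it in range(2):
    obs=[]
    for y in(-120,-60,0,60,120):
        for x in(-38,38):
            p=proj(W(mp,m(x,y,58)),"top")[0]; x0,y0=(p-[8,6]).round().astype(int)
            w=np.clip(170-g[y0:y0+13,x0:x0+17],0,60).astype(float); yy,xx=np.mgrid[y0:y0+13,x0:x0+17]
            obs.append(("top",[(w*xx).sum()/w.sum(),(w*yy).sum()/w.sum()],m(x,y,58)))
    mp,r=fitpose(obs,mp)
print("mixer",mp,np.round(r,1).tolist())
E
python3 refine.py
```

```text
carrier [ 0.59381055  0.18215467 -0.04120077] 155 0.329650579281746
0 27 -0.0
1 26 0.5
2 20 -0.22
3 26 -0.0
4 21 0.53
5 35 -0.25
mixer [ 0.60057364 -0.20632594 -0.02161958] [[0.4, -0.6], [0.4, 0.6], [0.0, -0.5], [0.1, 0.5], [0.1, -0.5], [0.1, 0.7], [-0.0, -0.6], [-0.3, 0.5], [-0.4, -0.6], [-0.4, 0.5]]
```

```bash
cat >> h.py <<'E'
CAR=np.array([.5938,.1822,-.0412]); MIX=np.array([.602,-.2064,-.0216])
def to(x,y,z,yawdeg=None):
    s=manip.get_state(); Q=R.from_quat(np.roll(s["ee_rot"],-1)); T=Q.as_matrix()
    print("t",round(s["clock"],2),"pos",np.round(s["position"],4),"yaw",round(np.degrees(np.arctan2(T[1,0],T[0,0])),2),"tilt",np.round(np.degrees(np.arccos(-T[2,2])),2),"F",np.round(s["contact_force"],1),"w",round(s["width"],4),"shift cm",np.round(T.T@(np.array([x,y,z])-s["position"])*100,2),
     "rotvec deg",None if yawdeg is None else np.round((Q.inv()*R.from_matrix([[np.cos(a:=np.radians(yawdeg)),np.sin(a),0],[np.sin(a),-np.cos(a),0],[0,0,-1]])).as_rotvec(degrees=True),2))
E
python3 - <<'E'
from h import *
m=lambda *a:np.array(a)/1e3
print("pawl model",W(CAR,m(-166,142,94)),"tri",tri({"top":[156.8,227.4],"side":[259.2,301.2]}), onz([156.3,227.4],"top",.094))
print("bar top rib", W(CAR,m(0,0,92)), onz([145+200/3.636,135+170/3.636],"top",.092), "rightend",onz([145+377/3.636,135+179/3.636],"top",.068),W(CAR,m(0,-170,68)))
for u,a,b in((180,121,232),(237,128,238),(299,119,231)):
    print([np.round(onz([145+u/3.636,135+v/3.636],"top",z),3)[:2] for v,z in((a,.04),(b,.03))])
print(W(CAR,m(0,30,35)),W(CAR,m(0,-30,35)),W(CAR,m(0,-90,35)))
E
```

```text
pawl model [[0.43378961 0.33091676 0.094     ]] tri (array([0.43724806, 0.32824869, 0.09358078]), np.float64(1.5623048854276078)) [0.4318522  0.32904693 0.094     ]
bar top rib [[0.5938 0.1822 0.092 ]] [0.58951097 0.18082687 0.092     ] rightend [0.58255606 0.01148996 0.068     ] [[0.58679798 0.01234426 0.068     ]]
[array([0.652, 0.211]), array([0.54 , 0.211])]
[array([0.644, 0.153]), array([0.533, 0.153])]
[array([0.652, 0.09 ]), array([0.539, 0.091])]
[[0.59503565 0.21217454 0.035     ]] [[0.59256435 0.15222546 0.035     ]] [[0.59009305 0.09227637 0.035     ]]
```

Request:
servo_tool --pt "0 0 -2 0 0 -7.57 1" --pt "0 0 -2 0 0 -7.57 1" --pt "0 0 -2 0 0 -7.57 1" --pt "0 0 -2 0 0 -7.57 1" --pt "0 0 -2 0 0 -7.57 1"

```text
clock: 2.1
position: [0.1916, -0.5421, 0.3025]
ee_rot: [0.0, 0.876, 0.482, -0.0]
contact_force: [1.1, -0.1, -0.0]
width: 0.0124
gripper_force: 0.0
```

Request:
servo_tool --pt "0 0 0 0 0 -7.57 1" --pt "0 0 0 0 0 -7.57 1" --pt "0 0 0 0 0 -7.57 1" --pt "0 0 0 0 0 -7.57 1" --pt "0 0 0 0 0 0 1"

```text
clock: 2.6
position: [0.1917, -0.5421, 0.3016]
ee_rot: [0.0, 0.722, 0.692, -0.0]
contact_force: [-0.4, -0.4, 0.5]
width: 0.0002
gripper_force: 0.0
```

Request:
servo_tool --pt "3 0.7 0 0 0 0 1" --pt "4.2 1.0 0 0 0 0 1" --pt "4.2 1.0 0 0 0 0 1" --pt "4.2 1.0 0 0 0 0 1" --pt "4.2 1.0 0 0 0 0 1"

```text
clock: 3.1
position: [0.2471, -0.3446, 0.3016]
ee_rot: [0.0, 0.723, 0.691, 0.0]
contact_force: [1.0, -0.7, -0.0]
width: 0.0
gripper_force: 0.0
```

Request:
servo_tool --pt "4.2 1.0 0 0 0 0 1" --pt "4.2 1.0 0 0 0 0 1" --pt "4.2 1.0 0 0 0 0 1" --pt "4.2 1.0 0 0 0 0 1" --pt "4.2 1.0 0 0 0 0 1"

```text
clock: 3.6
position: [0.3057, -0.1369, 0.3019]
ee_rot: [0.001, 0.723, 0.691, 0.0]
contact_force: [1.0, 0.4, 0.5]
width: 0.0001
gripper_force: 0.0
```

Request:
servo_tool --pt "4.2 1.0 0 0 0 0 1" --pt "4.2 1.0 0 0 0 0 1" --pt "4.2 1.0 0 0 0 0 1" --pt "4.2 1.0 0 0 0 0 1" --pt "4.2 1.0 0 0 0 0 1"

```text
clock: 4.1
position: [0.3644, 0.071, 0.3019]
ee_rot: [0.001, 0.723, 0.691, 0.0]
contact_force: [0.7, -0.3, 0.4]
width: 0.0002
gripper_force: 0.0
```

Request:
servo_tool --pt "4.2 1.0 2 0 0 0 1" --pt "4.2 1.0 2 0 0 0 1" --pt "4.2 1.0 2 0 0 0 1" --pt "4.2 0.8 2 0 0 0 1" --pt "4.2 0.5 2 0 0 0 1"

```text
clock: 4.6
position: [0.4166, 0.2791, 0.2009]
ee_rot: [0.0, 0.723, 0.691, 0.0]
contact_force: [0.3, -0.5, 0.9]
width: 0.0001
gripper_force: 0.0
```

```bash
python3 -c "
from h import *
to(.434,.330,.110,87.64)"
```

```text
t 4.6 pos [0.4166 0.2791 0.2009] yaw 87.44 tilt 0.06 F [ 0.3 -0.5  0.9] w 0.0001 shift cm [5.16 1.5  9.09] rotvec deg [ 0.06 -0.   -0.2 ]
```

Request:
servo_tool --pt "2.6 0.75 0.5 0 0 0 1" --pt "2.6 0.75 2.5 0 0 0 1" --pt "0 0 2.5 0 0 0 1" --pt "0 0 2.5 0 0 0 1" --pt "0 0 1.1 0 0 0 1"

```text
clock: 5.1
position: [0.4318, 0.3279, 0.1081]
ee_rot: [-0.0, 0.722, 0.691, -0.002]
contact_force: [-0.2, 0.1, -0.4]
width: -0.0004
gripper_force: 0.0
```

Request:
servo_tool --pt "0 0 0.2 0 0 0 1" --pt "0 0 0.3 0 0 0 1" --pt "0 0 0.3 0 0 0 1" --pt "0 0 0.3 0 0 0 1" --pt "0 0 0 0 0 0 1"

```text
clock: 5.6
position: [0.4335, 0.3284, 0.0999]
ee_rot: [0.0, 0.722, 0.692, 0.0]
contact_force: [-0.1, -0.1, 0.3]
width: -0.0002
gripper_force: 0.0
```

Request:
servo_tool --pt "0 0 0.2 0 0 0 1" --pt "0 0 0.2 0 0 0 1" --pt "0 0 0.1 0 0 0 1" --pt "0 0 0.1 0 0 0 1" --pt "0 0 0.1 0 0 0 1"

```text
clock: 6.1
position: [0.4334, 0.3285, 0.0925]
ee_rot: [0.0, 0.722, 0.692, -0.0]
contact_force: [-0.2, 0.4, 0.8]
width: 0.0002
gripper_force: 0.0
```

Request:
servo_tool --pt "0 0 0.1 0 0 0 1" --pt "0 0 0.1 0 0 0 1" --pt "0 0 0 0 0 0 1" --pt "0 0 0 0 0 0 1" --pt "0 0 0 0 0 0 1"

```text
clock: 6.6
position: [0.4334, 0.3285, 0.0906]
ee_rot: [0.0, 0.722, 0.692, 0.0]
contact_force: [0.0, 0.4, 0.5]
width: -0.0004
gripper_force: 0.0
```

```bash
python3 - <<'E'
from h import *
to(.434,.330,.090,87.64)
im=optics.get_image("side"); print(finder.tip_of("clamp_pad","side")[:2])
cv2.imwrite("pics/s2.png",cv2.resize(im[220:345,150:310,::-1],None,fx=4,fy=4,interpolation=cv2.INTER_CUBIC))
E
```

```text
t 6.6 pos [0.4334 0.3285 0.0906] yaw 87.6 tilt 0.01 F [0.  0.4 0.5] w -0.0004 shift cm [0.15 0.06 0.06] rotvec deg [ 0.01  0.   -0.04]
[{'at': [200.8, 287.5], 'p': 0.92}]
```

View pics/s2.png

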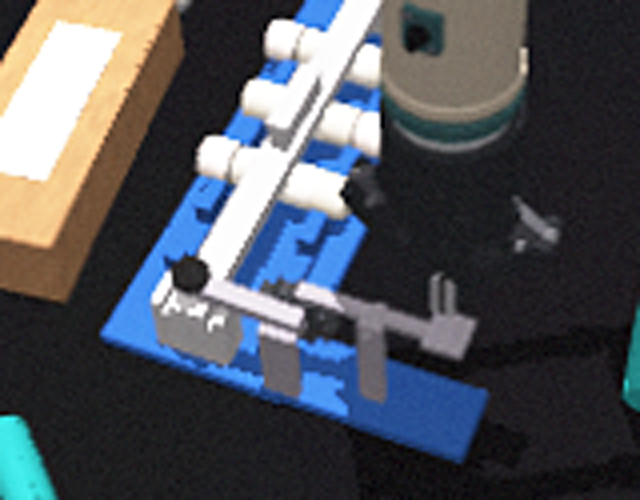

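```bash
python3 - <<'E'
from h import *
m=lambda *a:np.array(a)/1e3
for t in([156,227.4],[157,228]):
  for s in([262.5,303.7],[261.5,303]): print(tri({"top":t,"side":s}))
print("tip proj",proj(np.array([.4334,.3285,.0826]),"side"),proj(np.array([.4334,.3285,.0926]),"side"),"pad model",proj(W(CAR,m(-166,142,94)),"side"),proj(W(CAR,m(-166,142,94)),"top"))
print("pad corners",proj(W(CAR,[m(-166+a,142+b,94) for a in(-13,13) for b in(-14,14)]),"side").round(1).tolist())
print("pad corners top",proj(W(CAR,[m(-166+a,142+b,94) for a in(-13,13) for b in(-14,14)]),"top").round(1).tolist())
print("hinge",proj(W(CAR,m(-65,156,62)),"side"),"clamp pad",proj(W(CAR,m(0,156,86.5)),"side"),proj(W(CAR,m(0,156,86.5)),"top"))
E
```

```text
(array([0.43122467, 0.33082958, 0.09094139]), np.float64(0.2767439511927421))
(array([0.43290172, 0.33066318, 0.09246473]), np.float64(0.2549937229746888))
(array([0.43110883, 0.3285466 , 0.08738785]), np.float64(0.19950933102279578))
(array([0.4327907 , 0.32838199, 0.08892122]), np.float64(0.7314105334299938))
tip proj [[261.70686264 304.58653482]] [[261.75568019 302.22633489]] pad model [[261.2917383  302.66458029]] [[155.77931339 226.84351799]]
pad corners [[268.4, 299.7], [264.4, 309.1], [258.3, 296.4], [254.1, 305.7]]
pad corners top [[159.5, 230.7], [151.5, 230.5], [160.1, 223.2], [152.0, 223.0]]
hinge [[220.89243099 302.0305877 ]] clamp pad [[196.37331499 288.30659646]] [[156.03161045 179.99808807]]
```

Request:
servo_tool --pt "0 0 0.1 0 0 0 1" --pt "0 0 0.1 0 0 0 1" --pt "0 0 0.1 0 0 0 1" --pt "0 0 0 0 0 0 1" --pt "0 0 0 0 0 0 1"

```text
clock: 7.2
position: [0.4333, 0.3284, 0.0875]
ee_rot: [0.0, 0.722, 0.692, -0.0]
contact_force: [0.2, -0.0, -0.1]
width: -0.0003
gripper_force: 0.0
```

Request:
servo_tool --pt "0 0 0.1 0 0 0 1" --pt "0 0 0.1 0 0 0 1" --pt "0 0 0.1 0 0 0 1" --pt "0 0 0 0 0 0 1" --pt "0 0 0 0 0 0 1"

```text
clock: 7.7
position: [0.4333, 0.3284, 0.0845]
ee_rot: [0.0, 0.722, 0.692, -0.0]
contact_force: [-0.6, 0.7, -0.1]
width: -0.0001
gripper_force: 0.0
```

```bash
python3 - <<'E'
from h import *
im=optics.get_image("side"); print(finder.tip_of("clamp_pad","side")[:2],finder.tip_of("pawl_pad","side")[:2])
cv2.imwrite("pics/s3.png",cv2.resize(im[260:335,190:290,::-1],None,fx=7,fy=7,interpolation=cv2.INTER_CUBIC))
E
```

```text
[{'at': [198.4, 286.8], 'p': 0.87}] [{'at': [259.3, 303.6], 'p': 0.58}]
```

View pics/s3.png

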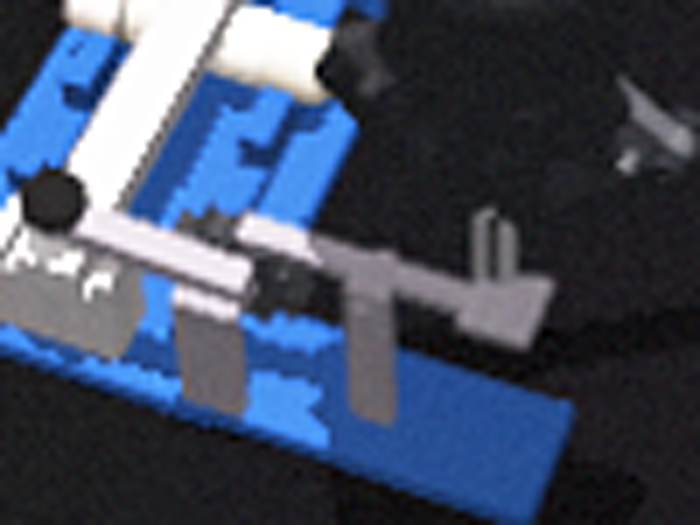

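Request:
servo_tool --pt "0 0 0.1 0 0 0 1" --pt "0 0 0.1 0 0 0 1" --pt "0 0 0.1 0 0 0 1" --pt "0 0 0 0 0 0 1" --pt "0 0 0 0 0 0 1"

```text
clock: 8.35
position: [0.4333, 0.3285, 0.0815]
ee_rot: [0.0, 0.722, 0.692, -0.0]
contact_force: [-0.0, -0.5, -0.5]
width: 0.0002
gripper_force: 0.0
```

Request:
servo_tool --pt "0 0 0.1 0 0 0 1" --pt "0 0 0.1 0 0 0 1" --pt "0 0 0.1 0 0 0 1" --pt "0 0 0 0 0 0 1" --pt "0 0 0 0 0 0 1"

```text
clock: 8.85
position: [0.4333, 0.3284, 0.0785]
ee_rot: [0.0, 0.722, 0.692, -0.0]
contact_force: [0.2, 0.1, -0.2]
width: 0.0
gripper_force: 0.0
```

```bash
python3 - <<'E'
from h import *
im=optics.get_image("side"); it=optics.get_image("top")
a=cv2.resize(im[270:330,220:290,::-1],None,fx=6,fy=6,interpolation=cv2.INTER_CUBIC)
b=cv2.resize(it[200:260,130:185,::-1],None,fx=6,fy=6,interpolation=cv2.INTER_CUBIC)
cv2.imwrite("pics/s4.png",np.hstack([a,b]))
E
```

```text
(no output)
```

View pics/s4.png

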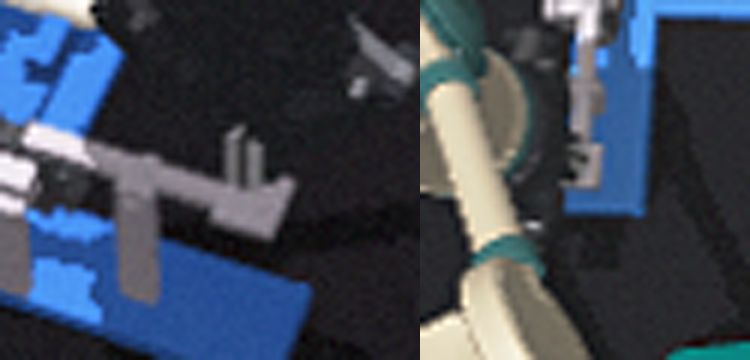

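The fingers (side crop ~(245,160), top crop ~(578,160)) seem to end at the pad's rear and left part with no force yet. I'll keep descending in small steps, watching the force.

Request:
servo_tool --pt "0 0 0.1 0 0 0 1" --pt "0 0 0.1 0 0 0 1" --pt "0 0 0.1 0 0 0 1" --pt "0 0 0 0 0 0 1" --pt "0 0 0 0 0 0 1"

```text
clock: 9.45
position: [0.4333, 0.3285, 0.0755]
ee_rot: [0.0, 0.722, 0.692, -0.0]
contact_force: [0.4, -0.2, -0.1]
width: 0.0002
gripper_force: 0.0
```

```bash
python3 - <<'E'
from h import *
print(manip.get_state()["contact_force"])
im=optics.get_image("side"); it=optics.get_image("top")
a=cv2.resize(im[285:315,245:280,::-1],None,fx=11,fy=11,interpolation=cv2.INTER_CUBIC)
b=cv2.resize(it[215:245,140:175,::-1],None,fx=11,fy=11,interpolation=cv2.INTER_CUBIC)
o=np.hstack([a,b]).astype(float); cv2.imwrite("pics/s5.png",np.clip(o*1.8,0,255))
E
```

```text
[ 0.44492135 -0.17082594 -0.13741808][ WARN:0@0.657] global loadsave.cpp:1063 imwrite_ Unsupported depth image for selected encoder is fallbacked to CV_8U.
```

View pics/s5.png

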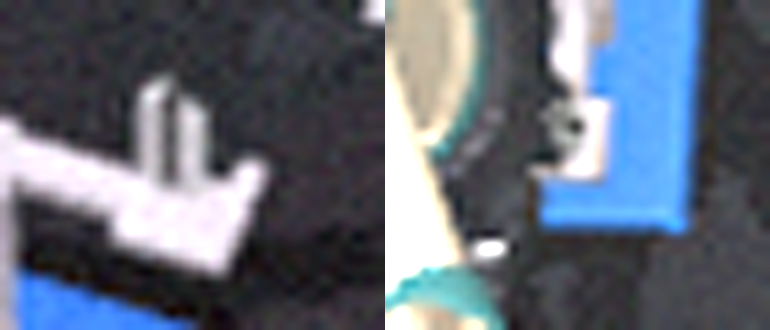

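```bash
python3 - <<'E'
from h import *
for t in([157,226.8],[158,226.8]): print(tri({"top":t,"side":[260.9,301.8]}))
# undisturbed pad
print("pad",tri({"top":[156.8,227.6],"side":[262.4,303]}))
P=np.array([.4333,.3285,0])
for z in(.0755,.085,.095,.105): print(z,proj(P+[0,0,z],"side")[0].round(1),proj(P+[0,0,z],"top")[0].round(1))
s=manip.get_state(); print(s["qpos"],s["position"])
E
```

```text
(array([0.43528488, 0.3274889 , 0.09181626]), np.float64(0.34290267670471053))
(array([0.43588875, 0.32510675, 0.0881045 ]), np.float64(0.42043671881486944))
pad (array([0.43169293, 0.32844735, 0.09004399]), np.float64(0.04413519988762005))
0.0755 [261.7 306.3] [158.  227.5]
0.085 [261.8 304. ] [157.2 227.2]
0.095 [261.8 301.7] [156.4 226.9]
0.105 [261.9 299.3] [155.6 226.7]
[ 5.20714242e-01  3.30967876e-01  1.76257592e+00 -8.31662399e-05
  1.04808188e+00  5.62612034e-01] [0.43332864 0.32848914 0.075552  ]
```

Request:
servo_tool --pt "0 0 0.1 0 0 0 1" --pt "0 0 0.1 0 0 0 1" --pt "0 0 0.1 0 0 0 1" --pt "0 0 0.1 0 0 0 1" --pt "0 0 0 0 0 0 1"

```text
clock: 10.05
position: [0.4332, 0.3284, 0.0713]
ee_rot: [0.0, 0.722, 0.692, -0.0]
contact_force: [-0.4, -0.1, 0.0]
width: 0.0003
gripper_force: 0.0
```

Request:
servo_tool --pt "0 0 0.1 0 0 0 1" --pt "0 0 0.1 0 0 0 1" --pt "0 0 0.1 0 0 0 1" --pt "0 0 0.1 0 0 0 1" --pt "0 0 0 0 0 0 1"

```text
clock: 10.55
position: [0.4332, 0.3284, 0.0674]
ee_rot: [0.0, 0.722, 0.692, -0.0]
contact_force: [0.3, 0.1, -0.4]
width: 0.0001
gripper_force: 0.0
```

```bash
python3 - <<'E'
from h import *
im=optics.get_image("side"); it=optics.get_image("top"); print(manip.get_state()["contact_force"])
print(finder.tip_of("clamp_pad","side")[:2],finder.tip_of("pawl_pad","side")[:2])
a=cv2.resize(im[270:320,205:280,::-1],None,fx=7,fy=7,interpolation=cv2.INTER_CUBIC)
b=cv2.resize(it[215:245,145:175,::-1],None,fx=8,fy=8,interpolation=cv2.INTER_CUBIC)
o=np.hstack([a[:350],cv2.copyMakeBorder(b,0,110,0,0,0)]); cv2.imwrite("pics/s6.png",cv2.convertScaleAbs(o,alpha=1.8))
E
```

```text
[0.25070907 0.34053845 0.54966715]
[{'at': [198.0, 287.5], 'p': 0.59}] [{'at': [261.0, 302.5], 'p': 0.7}]
```

View pics/s6.png

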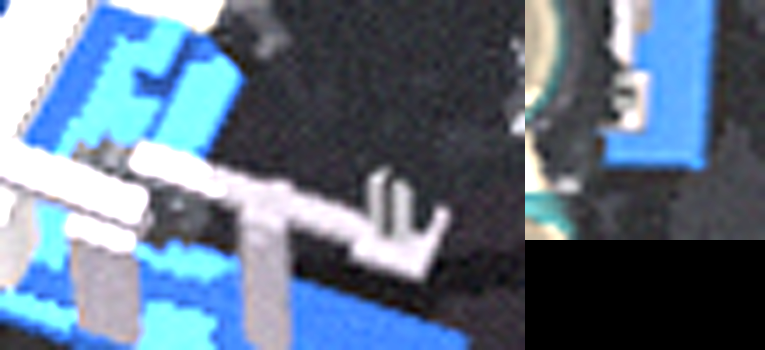

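Request:
servo_tool --pt "0 0 0.1 0 0 0 1" --pt "0 0 0.1 0 0 0 1" --pt "0 0 0.1 0 0 0 1" --pt "0 0 0.1 0 0 0 1" --pt "0 0 0 0 0 0 1"

```text
clock: 11.25
position: [0.4333, 0.3285, 0.064]
ee_rot: [0.0, 0.722, 0.692, 0.0]
contact_force: [-1.3, -0.1, 3.7]
width: 0.0002
gripper_force: 2.0
```

Request:
servo_tool --pt "0 0 0.1 0 0 0 1" --pt "0 0 0.1 0 0 0 1" --pt "0 0 0.1 0 0 0 1" --pt "0 0 0.1 0 0 0 1" --pt "0 0 0 0 0 0 1"

```text
clock: 11.75
position: [0.4324, 0.3285, 0.0597]
ee_rot: [-0.0, 0.722, 0.692, -0.001]
contact_force: [-3.2, 0.1, 2.6]
width: 0.0002
gripper_force: 1.3
```

```bash
python3 - <<'E'
from h import *
im=optics.get_image("side"); it=optics.get_image("top"); print(manip.get_state()["contact_force"],manip.get_state()["position"])
print(finder.tip_of("clamp_pad","side")[:2],finder.tip_of("pawl_pad","side")[:2])
a=cv2.resize(im[235:335,180:310,::-1],None,fx=5,fy=5,interpolation=cv2.INTER_CUBIC)
cv2.imwrite("pics/s7.png",cv2.convertScaleAbs(a,alpha=2.5))
E
```

```text
[-0.44487106  0.06483457  1.31986741] [0.43304556 0.32841947 0.05939996]
[{'at': [199.1, 284.6], 'p': 0.7}] [{'at': [261.4, 303.3], 'p': 0.67}]
```

Request:
servo_tool --pt "0 0 0.1 0 0 0 1" --pt "0 0 0.1 0 0 0 1" --pt "0 0 0.1 0 0 0 1" --pt "0 0 0 0 0 0 1" --pt "0 0 0 0 0 0 1"

```text
clock: 12.45
position: [0.4333, 0.3285, 0.0565]
ee_rot: [-0.0, 0.722, 0.692, -0.0]
contact_force: [-1.8, 0.0, 3.3]
width: -0.0002
gripper_force: 1.8
```

Request:
servo_tool --pt "0 0 0 0 0 0 1" --pt "0 0 0 0 0 0 1" --pt "0 0 0 0 0 0 1" --pt "0 0 0 0 0 0 1" --pt "0 0 0 0 0 0 1"

```text
clock: 12.95
position: [0.4333, 0.3285, 0.0565]
ee_rot: [-0.0, 0.722, 0.692, -0.0]
contact_force: [-1.4, -0.6, 2.6]
width: -0.0002
gripper_force: 1.8
```

```bash
python3 - <<'E'
from h import *
im=optics.get_image("side"); it=optics.get_image("top"); print(manip.get_state()["contact_force"],manip.get_state()["position"])
for n in C: print(n,finder.tip_of("clamp_pad",n)[:2],finder.tip_of("pawl_pad",n)[:2])
m=lambda *a:np.array(a)/1e3
h=W(CAR,m(-65,156,62))[0]
for q in(0,.3,.58,1.1,1.6):
    l=m(-65+65*np.cos(q)-24.5*np.sin(q),156,62+65*np.sin(q)+24.5*np.cos(q)); print(q,proj(W(CAR,l),"side")[0].round(1),proj(W(CAR,l),"top")[0].round(1))
a=cv2.resize(im[225:335,180:300,::-1],None,fx=5,fy=5,interpolation=cv2.INTER_CUBIC)
cv2.imwrite("pics/s8.png",cv2.convertScaleAbs(a,alpha=1.8))
E
```

```text
[-2.2745241  -0.82862336  3.33120253] [0.43327756 0.32847215 0.05655523]
side [] [{'at': [262.1, 305.9], 'p': 0.48}, {'at': [228.0, 247.5], 'p': 0.32}]
top [{'at': [151.4, 204.4], 'p': 0.57}] [{'at': [156.1, 225.9], 'p': 0.58}]
0 [196.4 288.3] [156. 180.]
0.3 [199.3 285.2] [154.3 181.7]
0.58 [204.  283.5] [152.9 184.8]
1.1 [216.2 284.4] [151.  193.6]
1.6 [229.5 289.9] [150.6 203.8]
```

View pics/s8.png

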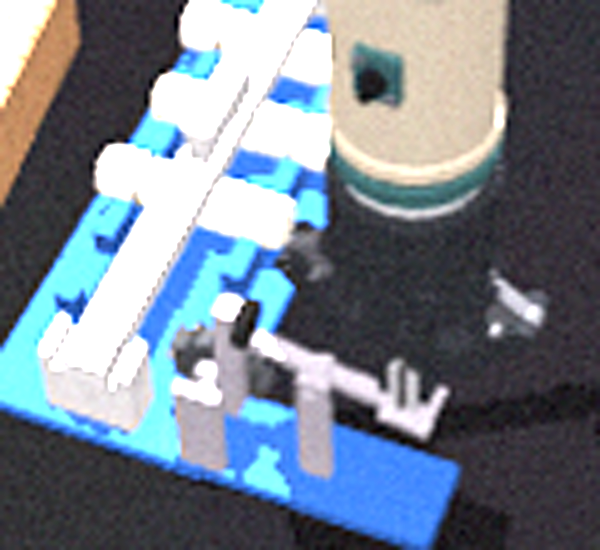

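The clamp stands open at side crop (235,330). The visible fingertips look higher than the stated offset, so I'll lift off, part-open the gripper and check it against the projection.

Request:
servo_tool --pt "0 0 -0.3 0 0 0 1" --pt "0 0 -0.5 0 0 0 1" --pt "0 0 -1 0 0 0 1" --pt "0 0 -2 0 0 0 1" --pt "0 0 -3 0 0 0 -0.1"

```text
clock: 13.75
position: [0.4323, 0.3277, 0.1243]
ee_rot: [-0.0, 0.722, 0.692, -0.002]
contact_force: [-0.1, 0.5, -0.3]
width: 0.0137
gripper_force: 0.0
```

Request:
servo_tool --pt "0 0 -3 0 0 0 -0.1" --pt "0 0 -3 0 0 0 -0.1" --pt "-4 0 -3 0 0 0 -0.1" --pt "-4 0 0 0 0 0 -0.1" --pt "-2 0 0 0 0 0 -0.1"

```text
clock: 14.25
position: [0.4293, 0.2264, 0.2164]
ee_rot: [0.001, 0.722, 0.692, 0.001]
contact_force: [0.5, -0.6, 0.0]
width: 0.047
gripper_force: 0.0
```

Request:
servo_tool --pt "0 0 0 0 0 0 -0.1" --pt "0 0 0 0 0 0 -0.1" --pt "0 0 0 0 0 0 -0.1" --pt "0 0 0 0 0 0 -0.1" --pt "0 0 0 0 0 0 -0.1"

```text
clock: 14.75
position: [0.4291, 0.2293, 0.2143]
ee_rot: [-0.0, 0.721, 0.693, -0.0]
contact_force: [-0.4, 0.2, 0.3]
width: 0.047
gripper_force: 0.0
```

```bash
python3 - <<'E'
from h import *
im={n:optics.get_image(n) for n in C}; s=manip.get_state(); p=s["position"]; print(p,s["width"],s["contact_force"])
for n in C: print(n,finder.tip_of("clamp_pad",n)[:1],finder.tip_of("bar_grip",n)[:2])
T=R.from_quat(np.roll(s["ee_rot"],-1)).as_matrix(); o=[]
for n,sz in(("side",4),("top",4)):
    c0=(proj(p,n)[0]-[40,50]).astype(int); c0=np.maximum(c0,0); a=cv2.resize(im[n][c0[1]:c0[1]+90,c0[0]:c0[0]+90,::-1],None,fx=4,fy=4,interpolation=cv2.INTER_CUBIC); a=cv2.convertScaleAbs(a,alpha=1.6)
    for k in(-1,1):
        for d in(.008,-.011,-.03):
            q=proj(p+T@np.array([0,k*.023,d]),n)[0]; cv2.circle(a,tuple(int(v) for v in (q-c0+.5)*4),2,(0,0,255) if d>0 else (0,255,255),1)
    o.append(a); print(c0)
cv2.imwrite("pics/f1.png",np.hstack(o))
E
```

```text
[0.42906361 0.22910059 0.21432554] 0.047278484212293276 [-0.29086805  0.30258278  0.08757361]
side [{'at': [229.4, 288.5], 'p': 0.6}] [{'at': [223.3, 247.5], 'p': 0.69}, {'at': [217.7, 298.9], 'p': 0.67}]
top [] [{'at': [198.5, 180.7], 'p': 0.8}]
[237 188]
[137 174]
```

View pics/f1.png

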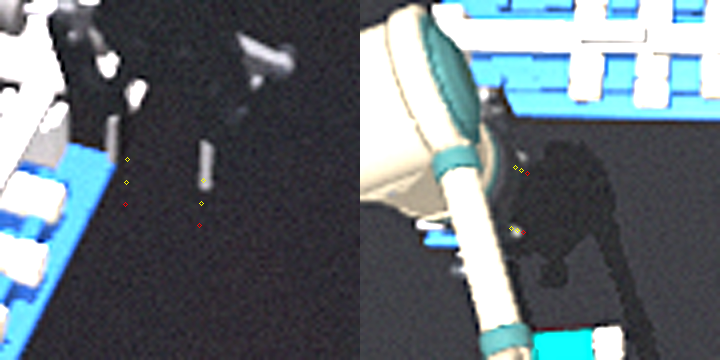

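Side crop: the fingertips end at (205,188), about 25 mm behind the reported TCP. The contact height agrees, so I'll work with tip = reported z + ~26 mm. Next is the bar.

Request:
servo_tool --pt "-0.4 2 0 0 0 0 -0.1" --pt "-1 4 0 0 0 0 -0.1" --pt "-1 4 0 0 0 0 -0.1" --pt "-1 4 0 0 0 0 -0.1" --pt "-0.7 2.4 0 0 0 0 -0.1"

```text
clock: 15.55
position: [0.5957, 0.179, 0.214]
ee_rot: [0.001, 0.722, 0.692, 0.001]
contact_force: [-0.6, 0.1, 0.0]
width: 0.0465
gripper_force: 0.0
```

Request:
servo_tool --pt "0 0 2 0 0 0 -0.1" --pt "0 0 3 0 0 0 -0.1" --pt "0 0 3 0 0 0 -0.1" --pt "0 0 2 0 0 0 -0.1" --pt "0 0 0 0 0 0 -0.1"

```text
clock: 16.05
position: [0.59, 0.1796, 0.1109]
ee_rot: [-0.002, 0.722, 0.692, -0.003]
contact_force: [0.3, 0.3, -0.4]
width: 0.0471
gripper_force: 0.0
```

```bash
python3 - <<'E'
from h import *
to(.591,.181,.048,87.64)
im={n:optics.get_image(n) for n in C}; s=manip.get_state(); p=s["position"]
T=R.from_quat(np.roll(s["ee_rot"],-1)).as_matrix(); o=[]
for n,S in(("side",7),("top",7)):
    c0=(proj(p+[0,0,.02],n)[0]-[28,28]).astype(int); a=cv2.resize(im[n][c0[1]:c0[1]+56,c0[0]:c0[0]+56,::-1],None,fx=S,fy=S,interpolation=cv2.INTER_CUBIC)
    for k in(-1,1):
        for d in(.008,-.011,-.026):
            q=proj(p+T@np.array([0,k*.0235,d]),n)[0]; cv2.circle(a,tuple(int(v) for v in (q-c0+.5)*S),3,(0,0,255) if d>0 else (0,200,0),1)
    o.append(a); print(c0)
cv2.imwrite("pics/f2.png",np.hstack(o))
E
```

```text
t 16.05 pos [0.59   0.1796 0.1109] yaw 87.57 tilt 0.38 F [ 0.3  0.3 -0.4] w 0.0471 shift cm [0.16 0.13 6.29] rotvec deg [-0.36  0.11 -0.07]
[194 203]
[170 150]
```

View pics/f2.png

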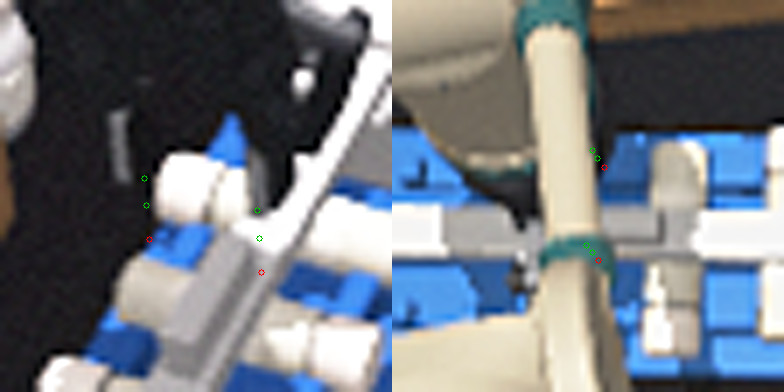

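```bash
python3 - <<'E'
from h import *
for y in(.17,.181,.19,.2):
    for e in(-.03,.03): print(y,e,((proj(np.array([.591,y+e,.092]),"side")[0]-[194,203]+.5)*7).round(0),((proj(np.array([.591,y+e,.092]),"top")[0]-[170,150]+.5)*7+[392,0]).round(0))
E
```

```text
0.17 -0.03 [248. 211.] [687. 221.]
0.17 0.03 [191. 318.] [567. 224.]
0.181 -0.03 [238. 230.] [665. 222.]
0.181 0.03 [180. 339.] [546. 224.]
0.19 -0.03 [230. 245.] [647. 222.]
0.19 0.03 [171. 356.] [528. 224.]
0.2 -0.03 [220. 263.] [627. 222.]
0.2 0.03 [161. 375.] [508. 225.]
```

The rib's right end at top crop col ~662 matches y≈0.181. The fingers straddle it, so I'll descend and close.

Request:
servo_tool --pt "0.15 0.1 1.5 0.3 0 0 -0.1" --pt "0 0 1.5 0 0 0 -0.1" --pt "0 0 1.5 0 0 0 -0.1" --pt "0 0 1 0 0 0 -0.1" --pt "0 0 0.5 0 0 0 -0.1"

```text
clock: 16.65
position: [0.5921, 0.1822, 0.0539]
ee_rot: [-0.002, 0.722, 0.692, -0.002]
contact_force: [-0.5, 0.5, 0.3]
width: 0.047
gripper_force: 0.0
```

Request:
servo_tool --pt "0 0 0.3 0 0 0 -0.1" --pt "0 0 0 0 0 0 0.3" --pt "0 0 0 0 0 0 1" --pt "0 0 0 0 0 0 1" --pt "0 0 0 0 0 0 1" --squeeze 40

```text
clock: 17.15
position: [0.5923, 0.1823, 0.0523]
ee_rot: [-0.002, 0.722, 0.692, -0.002]
contact_force: [-0.8, 0.6, 2.2]
width: 0.0151
gripper_force: 43.1
```

Request:
servo_tool --pt "0 0 0 0 0 0 1" --pt "0 0 0 0 0 0 1" --pt "0 0 0 0 0 0 1" --pt "0 0 0 0 0 0 1" --pt "0 0 0 0 0 0 1"

```text
clock: 17.65
position: [0.5923, 0.1823, 0.0522]
ee_rot: [-0.002, 0.722, 0.692, -0.002]
contact_force: [-1.4, -0.3, 5.1]
width: 0.0143
gripper_force: 43.5
```

Request:
servo_tool --pt "0 0 -0.2 0 0 0 1" --pt "0 0 -0.5 0 0 0 1" --pt "0 0 -1 0 0 0 1" --pt "0 0 -1.5 0 0 0 1" --pt "0 0 -1.5 0 0 0 1"

```text
clock: 18.15
position: [0.5923, 0.1821, 0.0991]
ee_rot: [-0.002, 0.722, 0.692, -0.002]
contact_force: [-0.1, 0.4, -2.3]
width: 0.0146
gripper_force: 42.4
```

Request:
servo_tool --pt "0 0 -2 0 0 0 1" --pt "0 0 -2 0 0 0 1" --pt "0 0 -1 0 0 0 1" --pt "0 0 0 0 0 0 1" --pt "0 0 0 0 0 0 1"

```text
clock: 18.65
position: [0.5922, 0.182, 0.1481]
ee_rot: [-0.002, 0.722, 0.692, -0.002]
contact_force: [0.1, -0.3, -3.8]
width: 0.0146
gripper_force: 42.5
```

```bash
python3 - <<'E'
from h import *
to(.40,.03,.150,87.64)
im=optics.get_image("side")
for n in C: print(n,finder.tip_of("bar_grip",n)[:2])
for z in(.08,.15,.17): print(proj(np.array([.592,.182,z]),"side"))
E
```

```text
t 18.65 pos [0.5922 0.182  0.1481] yaw 87.6 tilt 0.35 F [ 0.1 -0.3 -3.8] w 0.0146 shift cm [-16.   -18.56  -0.08] rotvec deg [-0.35  0.02 -0.04]
side [{'at': [226.1, 222.2], 'p': 0.67}]
top [{'at': [198.5, 181.4], 'p': 0.71}]
[[223.23643835 246.05674269]]
[[221.81818743 228.26610659]]
[[221.39228245 222.88397185]]
```

Request:
servo_tool --pt "-2 0 0 0 0 0 1" --pt "-4 0 0 0 0 0 1" --pt "-4 0 0 0 0 0 1" --pt "-4 0 0 0 0 0 1" --pt "-2 -2 0 0 0 0 1"

```text
clock: 19.3
position: [0.5677, 0.0196, 0.1478]
ee_rot: [-0.001, 0.722, 0.691, -0.002]
contact_force: [0.4, 1.0, -3.0]
width: 0.0148
gripper_force: 42.4
```

Request:
servo_tool --pt "0 -4 0 0 0 0 1" --pt "0 -4 0 0 0 0 1" --pt "0 -4 1 0 0 0 1" --pt "0 -3 2 0 0 0 1" --pt "0 -1.6 3 0 0 0 1"

```text
clock: 19.8
position: [0.3973, 0.0303, 0.0895]
ee_rot: [-0.002, 0.722, 0.692, -0.002]
contact_force: [1.2, -0.5, -3.3]
width: 0.015
gripper_force: 42.4
```

Request:
servo_tool --pt "0 0 3 0 0 0 1" --pt "0 0 2 0 0 0 1" --pt "0 0 1 0 0 0 1" --pt "0 0 0.7 0 0 0 1" --pt "0 0 0 0 0 0 1"

```text
clock: 20.3
position: [0.3993, 0.0301, 0.0221]
ee_rot: [-0.002, 0.722, 0.692, -0.002]
contact_force: [-0.6, 0.9, -2.0]
width: 0.0147
gripper_force: 42.4
```

```bash
python3 -c "
from h import *
to(.40,.03,.0,87.64)"
```

```text
t 20.3 pos [0.3993 0.0301 0.0221] yaw 87.6 tilt 0.36 F [-0.6  0.9 -2. ] w 0.0147 shift cm [-0.01  0.08  2.21] rotvec deg [-0.36  0.   -0.04]
```

Request:
servo_tool --pt "0 0 0.6 0 0 0 1" --pt "0 0 0.5 0 0 0 1" --pt "0 0 0.4 0 0 0 1" --pt "0 0 0.3 0 0 0 1" --pt "0 0 0 0 0 0 1"

```text
clock: 20.8
position: [0.399, 0.0301, 0.0042]
ee_rot: [-0.002, 0.722, 0.692, -0.002]
contact_force: [0.9, -0.3, -3.4]
width: 0.0143
gripper_force: 42.4
```

Request:
servo_tool --pt "0 0 0.1 0 0 0 1" --pt "0 0 0.1 0 0 0 1" --pt "0 0 0.1 0 0 0 1" --pt "0 0 0.1 0 0 0 1" --pt "0 0 0 0 0 0 1"

```text
clock: 21.3
position: [0.3992, 0.0302, 0.0005]
ee_rot: [-0.002, 0.722, 0.692, -0.002]
contact_force: [0.8, -0.4, -2.7]
width: 0.0146
gripper_force: 42.4
```

Request:
servo_tool --pt "0 0 0.1 0 0 0 1" --pt "0 0 0.1 0 0 0 1" --pt "0 0 0 0 0 0 1" --pt "0 0 0 0 0 0 1" --pt "0 0 0 0 0 0 1"

```text
clock: 21.8
position: [0.3992, 0.0301, 0.0002]
ee_rot: [-0.002, 0.722, 0.692, -0.002]
contact_force: [-4.7, 0.4, 17.7]
width: 0.0145
gripper_force: 45.0
```

Request:
servo_tool --pt "0 0 0.1 0 0 0 1" --pt "0 0 0.1 0 0 0 1" --pt "0 0 0 0 0 0 1" --pt "0 0 0 0 0 0 1" --pt "0 0 0 0 0 0 1"

```text
clock: 22.3
position: [0.3983, 0.0302, -0.0004]
ee_rot: [-0.002, 0.722, 0.692, -0.002]
contact_force: [-10.0, -0.2, 37.1]
width: 0.0143
gripper_force: 47.8
```

Request:
servo_tool --pt "0 0 -0.2 0 0 0 1" --pt "0 0 -0.15 0 0 0 1" --pt "0 0 0 0 0 0 -0.1" --pt "0 0 0 0 0 0 -0.1" --pt "0 0 0 0 0 0 -0.1"

```text
clock: 22.8
position: [0.3994, 0.0301, -0.0001]
ee_rot: [-0.002, 0.722, 0.692, -0.002]
contact_force: [-0.3, -0.2, -0.5]
width: 0.0469
gripper_force: 0.0
```

Request:
servo_tool --pt "0 0 -1 0 0 0 -0.1" --pt "0 0 -3 0 0 0 -0.1" --pt "0 0 -4 0 0 0 -0.1" --pt "0 0 -4 0 0 0 -0.1" --pt "0 0 -3 0 0 0 -0.1"

```text
clock: 23.3
position: [0.4008, 0.03, 0.1522]
ee_rot: [-0.001, 0.722, 0.692, -0.001]
contact_force: [0.2, -1.2, -1.2]
width: 0.0473
gripper_force: 0.0
```

```bash
python3 -c "
from h import *
to(*W(CAR,[.004,-.09,.1])[0][:2],.15,-2.36)
for k in ((.0,.03),(-.005,-.03),(.005,-.09)): print(W(CAR,[*k,.035]))
print([W(MIX,[0,y,.0745]).round(4) for y in (-.09,-.03,.03,.09)])"
```

```text
t 23.3 pos [0.4008 0.03   0.1522] yaw 87.6 tilt 0.17 F [ 0.2 -1.2 -1.2] w 0.0473 shift cm [ 7.01 19.05  0.17] rotvec deg [-0.12  0.14 89.96]
[[0.59503565 0.21217454 0.035     ]]
[[0.58756859 0.1524314  0.035     ]]
[[0.59508881 0.09207043 0.035     ]]
[array([[ 0.6001, -0.2964,  0.0745]]), array([[ 0.6014, -0.2364,  0.0745]]), array([[ 0.6026, -0.1764,  0.0745]]), array([[ 0.6039, -0.1164,  0.0745]])]
```

Request:
servo_tool --pt "0 0 0 0 0 8.18 -0.1" --pt "0 0 0 0 0 8.18 -0.1" --pt "0 0 0 0 0 8.18 -0.1" --pt "0 0 0 0 0 8.18 -0.1" --pt "0 0 0 0 0 8.18 -0.1"

```text
clock: 23.8
position: [0.4, 0.0301, 0.1498]
ee_rot: [-0.001, 0.919, 0.394, -0.003]
contact_force: [-1.2, 0.7, -0.5]
width: 0.0466
gripper_force: 0.0
```

Request:
servo_tool --pt "0 0 0 0 0 8.18 -0.1" --pt "0 0 0 0 0 8.18 -0.1" --pt "0 0 0 0 0 8.18 -0.1" --pt "0 0 0 0 0 8.18 -0.1" --pt "0 0 0 0 0 8.18 -0.1"

```text
clock: 24.3
position: [0.4, 0.0301, 0.1497]
ee_rot: [-0.0, 0.999, 0.048, -0.003]
contact_force: [-1.0, 0.8, -0.2]
width: 0.0472
gripper_force: 0.0
```

Request:
servo_tool --pt "0 0 0 0 0 8.18 -0.1" --pt "4 -1.5 0 0 0 0 -0.1" --pt "4 -1.5 0 0 0 0 -0.1" --pt "4 -1.5 0 0 0 0 -0.1" --pt "4 -1.5 0 0 0 0 -0.1"

```text
clock: 24.8
position: [0.5638, 0.084, 0.1487]
ee_rot: [0.0, 1.0, -0.021, -0.003]
contact_force: [-0.4, 0.1, -0.5]
width: 0.0467
gripper_force: 0.0
```

Request:
servo_tool --pt "3 -1 0 0 0 0 -0.1" --pt "0 0 1 0 0 0 -0.1" --pt "0 0 2 0 0 0 -0.1" --pt "0 0 1 0 0 0 -0.1" --pt "0 0 0 0 0 0 -0.1"

```text
clock: 25.3
position: [0.5902, 0.0919, 0.1069]
ee_rot: [0.0, 1.0, -0.021, -0.005]
contact_force: [0.7, 0.4, -0.5]
width: 0.0471
gripper_force: 0.0
```

```bash
python3 - <<'E'
from h import *
to(.595,.0915,.06,-2.36)
im={n:optics.get_image(n) for n in C}; s=manip.get_state(); p=s["position"]
for n in C: print(n,[(round(d["p"],2),np.round(d["at"],1)) for d in finder.tip_of("tube1_mid",n)], [(round(d["p"],2),np.round(d["at"],1)) for d in finder.tip_of("bar_grip",n)])
for y in(.03,-.03,-.09): print(proj(W(CAR,[0,y,.035]),"side"),proj(W(CAR,[0,y,.035]),"top"))
T=R.from_quat(np.roll(s["ee_rot"],-1)).as_matrix(); o=[]
for n,S in(("side",6),("top",6)):
    c0=(proj(p+[0,0,-.02],n)[0]-[32,32]).astype(int); a=cv2.resize(im[n][c0[1]:c0[1]+64,c0[0]:c0[0]+64,::-1],None,fx=S,fy=S,interpolation=cv2.INTER_CUBIC)
    for k in(-1,1):
        for d in(.008,-.011,-.026):
            q=proj(p+T@np.array([0,k*.0235,d]),n)[0]; cv2.circle(a,tuple(int(v) for v in (q-c0+.5)*S),3,(0,0,255) if d>0 else (0,200,0),1)
    o.append(a); print(c0)
cv2.imwrite("pics/f3.png",np.hstack(o))
E
```

```text
t 25.3 pos [0.5902 0.0919 0.1069] yaw -2.39 tilt 0.6 F [ 0.7  0.4 -0.5] w 0.0471 shift cm [0.53 0.02 4.68] rotvec deg [ 0.03  0.6  -0.03]
side [(0.88, array([235.1, 233.8])), (0.79, array([232.2, 370.6]))] [(0.61, array([305.1, 237.1])), (0.53, array([188.4, 215.4]))]
top [(0.75, array([309. , 177.2])), (0.62, array([122.4, 227. ]))] [(0.94, array([245.2, 233.7]))]
[[219.0019707  264.36610796]] [[194.0863409  183.83483181]]
[[227.79042267 249.08005736]] [[210.43818443 184.183231  ]]
[[235.99524278 234.81206277]] [[226.8466012  184.53451908]]
[202 189]
[193 148]
```

Request:
servo_tool --pt "0.5 0 1.5 0 0.6 0 -0.1" --pt "0 0 2 0 0 0 -0.1" --pt "0 0 2 0 0 0 -0.1" --pt "0 0 1.5 0 0 0 -0.1" --pt "0 0 0.7 0 0 0 -0.1"

```text
clock: 26.1
position: [0.5972, 0.0919, 0.0312]
ee_rot: [0.0, 1.0, -0.021, 0.002]
contact_force: [-0.2, -0.5, 0.3]
width: 0.0471
gripper_force: 0.0
```

Request:
servo_tool --pt "0 0 0.6 0 0 0 -0.1" --pt "0 0 0.5 0 0 0 -0.1" --pt "0 0 0.3 0 0 0 -0.1" --pt "0 0 0.2 0 0 0 -0.1" --pt "0 0 0 0 0 0 -0.1"

```text
clock: 26.6
position: [0.598, 0.0919, 0.0161]
ee_rot: [0.0, 1.0, -0.021, 0.003]
contact_force: [0.1, 0.6, 0.3]
width: 0.0472
gripper_force: 0.0
```

```bash
python3 -c "
from h import *
to(.595,.0915,.005,-2.36)"
```

```text
t 26.6 pos [0.598  0.0919 0.0161] yaw -2.38 tilt 0.31 F [0.1 0.6 0.3] w 0.0472 shift cm [-0.31  0.06  1.11] rotvec deg [ 0.   -0.31 -0.02]
```

Request:
servo_tool --pt "-0.2 0 0.4 0 -0.3 0 -0.1" --pt "0 0 0.4 0 0 0 -0.1" --pt "0 0 0.3 0 0 0 -0.1" --pt "0 0 0.2 0 0 0 -0.1" --pt "0 0 0 0 0 0 -0.1" --squeeze 20

```text
clock: 27.1
position: [0.5957, 0.092, 0.0026]
ee_rot: [0.0, 1.0, -0.021, -0.0]
contact_force: [0.7, -0.1, 0.7]
width: 0.0468
gripper_force: 0.0
```

Request:
servo_tool --pt "0 0 0 0 0 0 0.1" --pt "0 0 0 0 0 0 0.2" --pt "0 0 0 0 0 0 0.3" --pt "0 0 0 0 0 0 0.5" --pt "0 0 0 0 0 0 0.5"

```text
clock: 27.6
position: [0.5962, 0.092, 0.0033]
ee_rot: [0.0, 1.0, -0.021, 0.0]
contact_force: [-0.4, -0.0, 2.0]
width: 0.0292
gripper_force: 20.6
```

Request:
servo_tool --pt "0 0 0 0 0 0 0.5" --pt "0 0 0 0 0 0 0.5" --pt "0 0 0 0 0 0 0.5" --pt "0 0 0 0 0 0 0.5" --pt "0 0 0 0 0 0 0.5"

```text
clock: 28.1
position: [0.5962, 0.092, 0.0033]
ee_rot: [0.0, 1.0, -0.021, 0.0]
contact_force: [-0.7, -0.3, 4.7]
width: 0.0289
gripper_force: 20.8
```

Request:
servo_tool --pt "0 0 -0.2 0 0 0 0.5" --pt "0 0 -0.3 0 0 0 0.5" --pt "0 0 -0.5 0 0 0 0.5" --pt "0 0 -1 0 0 0 0.5" --pt "0 0 -2 0 0 0 0.5"

```text
clock: 28.6
position: [0.5947, 0.092, 0.0425]
ee_rot: [0.0, 1.0, -0.021, -0.002]
contact_force: [0.8, 0.2, 0.0]
width: 0.029
gripper_force: 20.5
```

Request:
servo_tool --pt "0 0 -2 0 0 0 0.5" --pt "0 0 -3 0 0 0 0.5" --pt "0 0 -3 0 0 0 0.5" --pt "0 0 -3 0 0 0 0.5" --pt "0 0 -1 0 0 0 0.5"

```text
clock: 29.1
position: [0.598, 0.0922, 0.1673]
ee_rot: [-0.0, 1.0, -0.021, 0.004]
contact_force: [0.7, -0.2, -0.9]
width: 0.0289
gripper_force: 20.5
```

```bash
python3 - <<'E'
from h import *
to(.6001,-.2964,.155,-1.24)
s=manip.get_state()["position"]; im=optics.get_image("side")
print([(round(d["p"],2),np.round(d["at"],1)) for d in finder.tip_of("tube1_mid","side")])
for d in(.015,.03,.045): print(d,proj(s+[0,0,d],"side"))
E
```

```text
t 29.1 pos [0.598  0.0922 0.1673] yaw -2.37 tilt 0.41 F [ 0.7 -0.2 -0.9] w 0.0289 shift cm [ 1.81 38.82  1.22] rotvec deg [-0.03 -0.41 -1.13]
[(0.59, array([231. , 367.3])), (0.53, array([231.5, 191.9]))]
0.015 [[231.60239854 197.06989428]]
0.03 [[231.39156147 192.91457112]]
0.045 [[231.17747497 188.68285465]]
```

Request:
servo_tool --pt "0 0.5 0 0 -0.4 -1.1 0.5" --pt "0.1 2 0 0 0 0 0.5" --pt "0.1 4 0 0 0 0 0.5" --pt "0.1 4 0 0 0 0 0.5" --pt "0.1 4 0 0 0 0 0.5"

```text
clock: 29.7
position: [0.5951, -0.0543, 0.1605]
ee_rot: [-0.0, 1.0, -0.01, -0.006]
contact_force: [1.3, -0.6, -0.4]
width: 0.0289
gripper_force: 20.4
```

Request:
servo_tool --pt "0.1 4 0 0 0 0 0.5" --pt "0.1 4 0 0 0 0 0.5" --pt "0.1 4 0 0 0 0 0.5" --pt "0.1 4 0 0 0 0 0.5" --pt "0.1 4 0 0 0 0 0.5"

```text
clock: 30.2
position: [0.5956, -0.2545, 0.1603]
ee_rot: [-0.001, 1.0, -0.011, -0.006]
contact_force: [-0.2, 0.9, -1.2]
width: 0.0291
gripper_force: 20.4
```

Request:
servo_tool --pt "0.2 3 0 0 0 0 0.5" --pt "0 1.3 0 0 0 0 0.5" --pt "0 0 0 0 0 0 0.5" --pt "0 0 0 0 0 0 0.5" --pt "0 0 0 0 0 0 0.5"

```text
clock: 30.7
position: [0.598, -0.2941, 0.1626]
ee_rot: [-0.001, 1.0, -0.01, -0.004]
contact_force: [0.2, -0.5, -0.9]
width: 0.0288
gripper_force: 20.4
```

```bash
python3 - <<'E'
from h import *
to(.6001,-.2964,.0428,-1.24)
s=manip.get_state()["position"]
m=lambda *a:np.array(a)/1e3
im={n:optics.get_image(n) for n in C}
for n in C: print(n,[(round(d["p"],2),np.round(d["at"],1)) for d in finder.tip_of("bed_mid",n)],proj(W(MIX,[0,0,.0745]),n),[(round(d["p"],2),np.round(d["at"],1)) for d in finder.tip_of("tube1_mid",n)],proj(s+[0,0,.032],n))
E
```

```text
t 30.7 pos [ 0.598  -0.2941  0.1626] yaw -1.19 tilt 0.46 F [ 0.2 -0.5 -0.9] w 0.0288 shift cm [ 0.31  0.24 11.98] rotvec deg [-0.08  0.45  0.05]
side [(0.96, array([262.4, 168.4]))] [[263.27133576 165.7498509 ]] [(0.97, array([232.5, 370.8])), (0.57, array([305.5, 238.4])), (0.48, array([273.4, 123.7]))] [[272.82164293 122.98153112]]
top [(0.56, array([311.7, 177.7]))] [[310.05181716 177.33900761]] [(0.8, array([120.4, 225. ])), (0.58, array([340.5, 168.3]))] [[341.75675714 169.54927644]]
```

Request:
servo_tool --pt "0.2 0.25 1 0 0.4 0 0.5" --pt "0 0 2 0 0 0 0.5" --pt "0 0 2.5 0 0 0 0.5" --pt "0 0 2 0 0 0 0.5" --pt "0 0 1 0 0 0 0.5"

```text
clock: 31.5
position: [0.5986, -0.2979, 0.0751]
ee_rot: [-0.001, 1.0, -0.011, -0.002]
contact_force: [0.1, 0.4, -1.7]
width: 0.0288
gripper_force: 20.4
```

Request:
servo_tool --pt "0 0 0.8 0 0 0 0.5" --pt "0 0 0.7 0 0 0 0.5" --pt "0 0 0.5 0 0 0 0.5" --pt "0 0 0.3 0 0 0 0.5" --pt "0 0 0 0 0 0 0.5"

```text
clock: 32.0
position: [0.6001, -0.2987, 0.055]
ee_rot: [0.0, 1.0, -0.011, 0.0]
contact_force: [-1.0, -0.9, -0.8]
width: 0.029
gripper_force: 20.4
```

```bash
python3 - <<'E'
from h import *
to(.6001,-.2968,.0428,-1.24)
E
```

```text
t 32.0 pos [ 0.6001 -0.2987  0.055 ] yaw -1.28 tilt 0.01 F [-1.  -0.9 -0.8] w 0.029 shift cm [-0.   -0.19  1.22] rotvec deg [ 0.   -0.01 -0.04]
```

Request:
servo_tool --pt "0 -0.1 0.2 0 0 0 0.5" --pt "0 -0.1 0.2 0 0 0 0.5" --pt "0 0 0.2 0 0 0 0.5" --pt "0 0 0.1 0 0 0 0.5" --pt "0 0 0 0 0 0 0.5"

```text
clock: 32.5
position: [0.6, -0.2967, 0.0479]
ee_rot: [0.0, 1.0, -0.011, -0.0]
contact_force: [0.6, -0.7, -0.8]
width: 0.0292
gripper_force: 20.5
```

Request:
servo_tool --pt "0 0 0.1 0 0 0 0.5" --pt "0 0 0.05 0 0 0 0.5" --pt "0 0 0.05 0 0 0 0.5" --pt "0 0 0 0 0 0 0.5" --pt "0 0 0 0 0 0 0.5"

```text
clock: 33.0
position: [0.6002, -0.2978, 0.0466]
ee_rot: [0.001, 1.0, -0.011, 0.0]
contact_force: [-1.4, -4.2, 4.3]
width: 0.0291
gripper_force: 20.9
```

Request:
servo_tool --pt "0 0 0.05 0 0 0 0.5" --pt "0 0 0.05 0 0 0 0.5" --pt "0 0 0.05 0 0 0 0.5" --pt "0 0 0 0 0 0 0.5" --pt "0 0 0 0 0 0 0.5"

```text
clock: 33.5
position: [0.6002, -0.299, 0.0456]
ee_rot: [0.002, 1.0, -0.011, 0.001]
contact_force: [-2.1, -6.2, 5.7]
width: 0.029
gripper_force: 21.1
```

Request:
servo_tool --pt "0 0.05 -0.05 0 0 0 0.5" --pt "0 0.05 -0.05 0 0 0 0.5" --pt "0 0.05 0 0 0 0 0.5" --pt "0 0.05 0 0 0 0 0.5" --pt "0 0.05 0 0 0 0 0.5"

```text
clock: 34.0
position: [0.6001, -0.2992, 0.0454]
ee_rot: [-0.0, 1.0, -0.011, 0.0]
contact_force: [-1.1, -3.3, 3.4]
width: 0.0289
gripper_force: 20.8
```

Request:
servo_tool --pt "0 0.05 0 0 0 0 0.5" --pt "0 0 0.05 0 0 0 0.5" --pt "0 0 0.05 0 0 0 0.5" --pt "0 0 0 0 0 0 0.5" --pt "0 0 0 0 0 0 0.5"

```text
clock: 34.5
position: [0.6002, -0.3, 0.0445]
ee_rot: [0.0, 1.0, -0.011, 0.0]
contact_force: [-1.7, -4.7, 4.4]
width: 0.0287
gripper_force: 20.8
```

```bash
python3 -c "
from h import *
to(.6001,-.3,.0428,-1.24)"
```

```text
t 34.5 pos [ 0.6002 -0.3     0.0445] yaw -1.27 tilt 0.04 F [-1.7 -4.7  4.4] w 0.0287 shift cm [-0.01 -0.    0.17] rotvec deg [ 0.04 -0.02 -0.03]
```

Request:
servo_tool --pt "0 0.05 0 0 0 0 0.5" --pt "0 0.05 0 0 0 0 0.5" --pt "0 0.05 0 0 0 0 0.5" --pt "0 0.05 0 0 0 0 0.5" --pt "0 0.05 0 0 0 0 0.5"

```text
clock: 35.0
position: [0.6, -0.301, 0.0438]
ee_rot: [-0.001, 1.0, -0.011, -0.0]
contact_force: [0.7, -0.6, -0.8]
width: 0.0289
gripper_force: 20.5
```

Request:
servo_tool --pt "0 0.05 0 0 0 0 0.5" --pt "0 0.05 0.05 0 0 0 0.5" --pt "0 0 0.05 0 0 0 0.5" --pt "0 0 0 0 0 0 0.5" --pt "0 0 0 0 0 0 0.5"

```text
clock: 35.5
position: [0.5994, -0.3023, 0.0433]
ee_rot: [-0.001, 1.0, -0.011, -0.001]
contact_force: [-0.1, 1.6, 0.6]
width: 0.029
gripper_force: 20.6
```

Request:
servo_tool --pt "0 -0.05 0.03 0 0 0 0.5" --pt "0 0 0 0 0 0 0.5" --pt "0 0 0 0 0 0 0.3" --pt "0 0 0 0 0 0 0.25" --pt "0 0 0 0 0 0 0.2"

```text
clock: 36.0
position: [0.6006, -0.3034, 0.0433]
ee_rot: [0.001, 1.0, -0.011, 0.001]
contact_force: [0.1, 0.2, -0.8]
width: 0.0344
gripper_force: 0.0
```

Request:
servo_tool --pt "0 0 0 0 0 0 0.1" --pt "0 0 0 0 0 0 0" --pt "0 0 0 0 0 0 -0.1" --pt "0 0 0 0 0 0 -0.1" --pt "0 0 0 0 0 0 -0.1"

```text
clock: 36.5
position: [0.6, -0.3027, 0.0432]
ee_rot: [0.0, 1.0, -0.011, 0.0]
contact_force: [-1.1, -0.7, 0.4]
width: 0.0472
gripper_force: 0.0
```

Request:
servo_tool --pt "0 0 -0.3 0 0 0 -0.1" --pt "0 0 -0.7 0 0 0 -0.1" --pt "0 0 -2 0 0 0 -0.1" --pt "0 0 -4 0 0 0 -0.1" --pt "0 0 -4 0 0 0 -0.1"

```text
clock: 37.0
position: [0.5996, -0.3024, 0.1542]
ee_rot: [-0.0, 1.0, -0.011, -0.001]
contact_force: [1.0, -0.3, -0.4]
width: 0.0467
gripper_force: 0.0
```

```bash
sed -i 's/^CAR=.*/CAR=np.array([.5938,.1822,-.0412]); MIX=np.array([.602,-.2118,-.0216])/' h.py; python3 - <<'E'
from h import *
to(.5885,.1525,.15,-2.36)
im=optics.get_image("side");im=optics.get_image("top")
for n in C: print(n,[(round(d["p"],2),np.round(d["at"],1)) for d in finder.tip_of("tube1_mid",n)],proj(W(MIX,[0,-.09,.0745]),n),[(round(d["p"],2),np.round(d["at"],1)) for d in finder.tip_of("bar_grip",n)])
E
```

```text
t 37.0 pos [ 0.5996 -0.3024  0.1542] yaw -1.28 tilt 0.08 F [ 1.  -0.3 -0.4] w 0.0467 shift cm [ -2.12 -45.45   0.45] rotvec deg [-0.04  0.07  1.08]
side [(0.96, array([231.9, 371.8])), (0.47, array([274.8, 149.7]))] [[271.91520727 150.72472117]] [(0.77, array([303.5, 236.9])), (0.25, array([336.2, 146.7]))]
top [(0.63, array([121.7, 225.3])), (0.39, array([336.4, 179.6]))] [[336.90715222 177.39192948]] []
```

Request:
servo_tool --pt "0 -0.5 0 0 0 1.1 -0.1" --pt "-0.2 -2.5 0 0 0 0 -0.1" --pt "-0.3 -4 0 0 0 0 -0.1" --pt "-0.3 -4 0 0 0 0 -0.1" --pt "-0.3 -4 0 0 0 0 -0.1"

```text
clock: 37.8
position: [0.5941, -0.1504, 0.1516]
ee_rot: [-0.001, 1.0, -0.022, -0.001]
contact_force: [0.3, 1.2, 0.2]
width: 0.0469
gripper_force: 0.0
```

Request:
servo_tool --pt "-0.3 -4 0 0 0 0 -0.1" --pt "-0.3 -4 0 0 0 0 -0.1" --pt "-0.3 -4 0 0 0 0 -0.1" --pt "-0.3 -4 0 0 0 0 -0.1" --pt "-0.3 -4 0 0 0 0 -0.1"

```text
clock: 38.3
position: [0.5872, 0.0501, 0.1519]
ee_rot: [-0.0, 1.0, -0.021, -0.001]
contact_force: [0.6, 0.4, -1.2]
width: 0.0469
gripper_force: 0.0
```

Request:
servo_tool --pt "-0.3 -4 0 0 0 0 -0.1" --pt "-0.2 -4 0 0 0 0 -0.1" --pt "-0.2 -2.4 2 0 0 0 -0.1" --pt "0 0 2 0 0 0 -0.1" --pt "0 0 2 0 0 0 -0.1"

```text
clock: 38.8
position: [0.5845, 0.1538, 0.0913]
ee_rot: [0.0, 1.0, -0.02, -0.001]
contact_force: [0.0, -0.1, 0.1]
width: 0.047
gripper_force: 0.0
```

```bash
python3 -c "
from h import *
to(.5885,.1525,.003,-2.36)"
```

```text
t 38.8 pos [0.5845 0.1538 0.0913] yaw -2.3 tilt 0.13 F [ 0.  -0.1  0.1] w 0.047 shift cm [0.43 0.11 8.83] rotvec deg [0.01 0.13 0.06]
```

Request:
servo_tool --pt "0.3 0.15 2 0 0 0 -0.1" --pt "0 0 2 0 0 0 -0.1" --pt "0 0 1.5 0 0 0 -0.1" --pt "0 0 1 0 0 0 -0.1" --pt "0 0 0.5 0 0 0 -0.1"

```text
clock: 39.3
position: [0.5874, 0.1507, 0.0214]
ee_rot: [0.0, 1.0, -0.021, -0.002]
contact_force: [0.1, 0.2, 0.1]
width: 0.0465
gripper_force: 0.0
```

Request:
servo_tool --pt "0 0 0.5 0 0 0 -0.1" --pt "0 0 0.5 0 0 0 -0.1" --pt "0 0 0.4 0 0 0 -0.1" --pt "0 0 0.3 0 0 0 -0.1" --pt "0 0 0 0 0 0 -0.1"

```text
clock: 39.8
position: [0.5885, 0.1507, 0.0059]
ee_rot: [0.0, 1.0, -0.021, -0.0]
contact_force: [-1.0, 0.4, -0.0]
width: 0.0469
gripper_force: 0.0
```

```bash
python3 -c "
from h import *
to(.5885,.1525,.003,-2.36)"
```

```text
t 39.8 pos [0.5885 0.1507 0.0059] yaw -2.38 tilt 0.02 F [-1.   0.4 -0. ] w 0.0469 shift cm [-0.01 -0.18  0.29] rotvec deg [ 0.    0.02 -0.02]
```

Request:
servo_tool --pt "0 -0.1 0.25 0 0 0 -0.1" --pt "0 0 0 0 0 0 0.1" --pt "0 0 0 0 0 0 0.2" --pt "0 0 0 0 0 0 0.3" --pt "0 0 0 0 0 0 0.5"

```text
clock: 40.3
position: [0.5889, 0.1517, 0.0039]
ee_rot: [-0.0, 1.0, -0.021, 0.0]
contact_force: [-0.8, -0.0, 1.0]
width: 0.0288
gripper_force: 20.2
```

Request:
servo_tool --pt "0 0 0 0 0 0 0.5" --pt "0 0 0 0 0 0 0.5" --pt "0 0 0 0 0 0 0.5" --pt "0 0 0 0 0 0 0.5" --pt "0 0 0 0 0 0 0.5"

```text
clock: 40.8
position: [0.5889, 0.1517, 0.0039]
ee_rot: [-0.0, 1.0, -0.021, 0.0]
contact_force: [-0.3, -0.0, 4.0]
width: 0.029
gripper_force: 20.3
```

Request:
servo_tool --pt "0 0 -0.2 0 0 0 0.5" --pt "0 0 -0.3 0 0 0 0.5" --pt "0 0 -0.5 0 0 0 0.5" --pt "0 0 -1 0 0 0 0.5" --pt "0 0 -2 0 0 0 0.5"

```text
clock: 41.3
position: [0.5875, 0.1515, 0.0432]
ee_rot: [0.0, 1.0, -0.021, -0.002]
contact_force: [0.2, -0.4, -1.4]
width: 0.0291
gripper_force: 20.1
```

Request:
servo_tool --pt "0 0 -3 0 0 0 0.5" --pt "0 0 -4 0 0 0 0.5" --pt "0 0 -4 0 0 0 0.5" --pt "0 0 -1 0 0 -1.1 0.5" --pt "0 0 0 0 0 0 0.5"

```text
clock: 41.8
position: [0.5901, 0.1519, 0.1664]
ee_rot: [-0.0, 1.0, -0.011, 0.003]
contact_force: [0.9, 0.1, -0.2]
width: 0.029
gripper_force: 20.1
```

```bash
python3 -c "
from h import *
to(*W(MIX,[-.002,-.03,.07])[0][:2],.15,-1.24)"
```

```text
t 41.8 pos [0.5901 0.1519 0.1664] yaw -1.26 tilt 0.31 F [ 0.9  0.1 -0.2] w 0.029 shift cm [ 1.79 39.34  1.62] rotvec deg [-0.05 -0.3  -0.02]
```

Request:
servo_tool --pt "0.1 2 0 0 0 0 0.5" --pt "0.2 4 0 0 0 0 0.5" --pt "0.2 4 0 0 0 0 0.5" --pt "0.2 4 0 0 0 0 0.5" --pt "0.2 4 0 0 0 0 0.5"

```text
clock: 42.3
position: [0.592, -0.0296, 0.1613]
ee_rot: [-0.0, 1.0, -0.011, -0.002]
contact_force: [0.7, 0.5, -0.9]
width: 0.0284
gripper_force: 20.1
```

Request:
servo_tool --pt "0.2 4 0 0 0 0 0.5" --pt "0.2 4 0 0 0 0 0.5" --pt "0.2 4 0 0 0 0 0.5" --pt "0.2 4 0 0 0 0 0.5" --pt "0.1 4 0 0 0 0 0.5"

```text
clock: 42.8
position: [0.5968, -0.2296, 0.1611]
ee_rot: [-0.001, 1.0, -0.011, -0.002]
contact_force: [0.2, 0.3, -0.6]
width: 0.0295
gripper_force: 20.1
```

Request:
servo_tool --pt "0 1.3 0 0 0 0 0.5" --pt "0 0 1 0 0 0 0.5" --pt "0 0 2 0 0 0 0.5" --pt "0 0 2 0 0 0 0.5" --pt "0 0 1 0 0 0 0.5"

```text
clock: 43.3
position: [0.5958, -0.2384, 0.1002]
ee_rot: [-0.002, 1.0, -0.011, -0.003]
contact_force: [0.0, -0.2, -0.6]
width: 0.029
gripper_force: 20.1
```

Request:
servo_tool --pt "0 0 1 0 0 0 0.5" --pt "0 0 1 0 0 0 0.5" --pt "0 0 0.7 0 0 0 0.5" --pt "0 0 0 0 0 0 0.5" --pt "0 0 0 0 0 0 0.5"

```text
clock: 43.8
position: [0.5982, -0.2417, 0.077]
ee_rot: [0.0, 1.0, -0.011, 0.0]
contact_force: [0.1, 0.0, -1.1]
width: 0.0291
gripper_force: 20.1
```

```bash
python3 -c "
from h import *
to(*W(MIX,[-.002,-.03,.07])[0][:2],.0434,-1.24)"
```

```text
t 43.8 pos [ 0.5982 -0.2417  0.077 ] yaw -1.28 tilt 0.04 F [ 0.1  0.  -1.1] w 0.0291 shift cm [ 0.11 -0.    3.36] rotvec deg [ 0.02 -0.04 -0.04]
```

Request:
servo_tool --pt "0.1 0 0.8 0 0 0 0.5" --pt "0 0 0.8 0 0 0 0.5" --pt "0 0 0.7 0 0 0 0.5" --pt "0 0 0.4 0 0 0 0.5" --pt "0 0 0 0 0 0 0.5"

```text
clock: 44.3
position: [0.5983, -0.2413, 0.0485]
ee_rot: [-0.0, 1.0, -0.011, -0.001]
contact_force: [0.0, 0.7, -0.6]
width: 0.0291
gripper_force: 20.1
```

Request:
servo_tool --pt "0 0 0.1 0 0 0 0.5" --pt "0 0 0.1 0 0 0 0.5" --pt "0 0 0.05 0 0 0 0.5" --pt "0 0 0 0 0 0 0.5" --pt "0 0 0 0 0 0 0.5"

```text
clock: 44.8
position: [0.599, -0.2417, 0.0473]
ee_rot: [0.0, 1.0, -0.011, 0.0]
contact_force: [0.1, 0.2, -0.2]
width: 0.0286
gripper_force: 20.1
```

Request:
servo_tool --pt "0 0 0.05 0 0 0 0.5" --pt "0 0 0.05 0 0 0 0.5" --pt "0 0 0.05 0 0 0 0.5" --pt "0 0 0 0 0 0 0.5" --pt "0 0 0 0 0 0 0.5"

```text
clock: 45.3
position: [0.5989, -0.2416, 0.0456]
ee_rot: [-0.0, 1.0, -0.011, -0.0]
contact_force: [-0.2, 0.3, -1.3]
width: 0.0292
gripper_force: 20.1
```

Request:
servo_tool --pt "0 0 0.05 0 0 0 0.5" --pt "0 0 0.05 0 0 0 0.5" --pt "0 0 0 0 0 0 0.5" --pt "0 0 0 0 0 0 0.5" --pt "0 0 0 0 0 0 0.5"

```text
clock: 45.8
position: [0.599, -0.2416, 0.0446]
ee_rot: [-0.0, 1.0, -0.011, 0.0]
contact_force: [0.9, 1.0, 0.1]
width: 0.029
gripper_force: 20.1
```

Request:
servo_tool --pt "0 0 0.05 0 0 0 0.5" --pt "0 0 0.05 0 0 0 0.5" --pt "0 0 0 0 0 0 0.5" --pt "0 0 0 0 0 0 0.5" --pt "0 0 0 0 0 0 0.5"

```text
clock: 46.3
position: [0.599, -0.2417, 0.0436]
ee_rot: [0.0, 1.0, -0.011, 0.0]
contact_force: [-0.3, -0.3, -0.2]
width: 0.029
gripper_force: 20.1
```

Request:
servo_tool --pt "0 0 0.05 0 0 0 0.5" --pt "0 0 0 0 0 0 0.5" --pt "0 0 0 0 0 0 0.5" --pt "0 0 0 0 0 0 0.5" --pt "0 0 0 0 0 0 0.5"

```text
clock: 46.8
position: [0.599, -0.2419, 0.0434]
ee_rot: [0.0, 1.0, -0.011, 0.0]
contact_force: [-0.8, -0.3, 1.4]
width: 0.0287
gripper_force: 20.3
```

Request:
servo_tool --pt "0 0 0.05 0 0 0 0.5" --pt "0 0 0 0 0 0 0.5" --pt "0 0 0 0 0 0 0.5" --pt "0 0 0 0 0 0 0.5" --pt "0 0 0 0 0 0 0.5"

```text
clock: 47.3
position: [0.599, -0.2419, 0.0433]
ee_rot: [0.0, 1.0, -0.011, 0.0]
contact_force: [-1.0, -1.9, 5.5]
width: 0.0288
gripper_force: 20.6
```

Seated nearly symmetrically. Release, retreat, and go for the third tube.

Request:
servo_tool --pt "0 0 -0.05 0 0 0 0.5" --pt "0 0 0 0 0 0 0.3" --pt "0 0 0 0 0 0 0.25" --pt "0 0 0 0 0 0 0.2" --pt "0 0 0 0 0 0 0.1"

```text
clock: 47.8
position: [0.5988, -0.2412, 0.0427]
ee_rot: [-0.0, 1.0, -0.011, -0.0]
contact_force: [0.5, 0.5, -0.6]
width: 0.0382
gripper_force: 0.0
```

Request:
servo_tool --pt "0 0 0 0 0 0 0" --pt "0 0 0 0 0 0 -0.1" --pt "0 0 0 0 0 0 -0.1" --pt "0 0 0 0 0 0 -0.1" --pt "0 0 -0.3 0 0 0 -0.1"

```text
clock: 48.3
position: [0.5986, -0.2414, 0.0458]
ee_rot: [-0.0, 1.0, -0.011, -0.0]
contact_force: [0.5, 0.2, -0.7]
width: 0.0472
gripper_force: 0.0
```

Request:
servo_tool --pt "0 0 -0.7 0 0 0 -0.1" --pt "0 0 -2 0 0 0 -0.1" --pt "0 0 -4 0 0 0 -0.1" --pt "0 0 -4 0 0 0 -0.1" --pt "0 0 0 0 0 1.1 -0.1"

```text
clock: 48.8
position: [0.6029, -0.2436, 0.1606]
ee_rot: [0.003, 1.0, -0.021, 0.006]
contact_force: [1.0, 0.1, 1.3]
width: 0.0469
gripper_force: 0.0
```

```bash
python3 - <<'E'
from h import *
to(.5955,.211,.15,-2.36)
im=optics.get_image("side");im=optics.get_image("top")
for n in C: print(n,[(round(d["p"],2),np.round(d["at"],1)) for d in finder.tip_of("tube1_mid",n)],proj(W(MIX,[0,-.03,.0745]),n),proj([.595,.2122,.035],n))
E
```

```text
t 48.8 pos [ 0.6029 -0.2436  0.1606] yaw -2.41 tilt 0.78 F [1.  0.1 1.3] w 0.0469 shift cm [ -2.66 -45.4    0.76] rotvec deg [ 0.34 -0.71 -0.06]
side [(0.9, array([231.9, 371.3])), (0.6, array([273.4, 152.6])), (0.56, array([165.3, 260.2]))] [[266.5568377  159.99872527]] [[219.01038494 264.37618354]]
top [(0.76, array([121.9, 226.3])), (0.74, array([335.3, 180.1]))] [[320.02702569 177.3373286 ]] [[194.07923829 183.84450613]]
```

Request:
servo_tool --pt "-0.1 -2 0 0 0 0 -0.1" --pt "-0.2 -4 0 0 0 0 -0.1" --pt "-0.2 -4 0 0 0 0 -0.1" --pt "-0.2 -4 0 0 0 0 -0.1" --pt "-0.2 -4 0 0 0 0 -0.1"

```text
clock: 49.5
position: [0.596, -0.0584, 0.1517]
ee_rot: [-0.001, 1.0, -0.021, -0.001]
contact_force: [0.1, -0.3, -0.7]
width: 0.0471
gripper_force: 0.0
```

Request:
servo_tool --pt "-0.2 -4 0 0 0 0 -0.1" --pt "-0.2 -4 0 0 0 0 -0.1" --pt "-0.2 -4 0 0 0 0 -0.1" --pt "-0.2 -4 0 0 0 0 -0.1" --pt "-0.2 -4 0 0 0 0 -0.1"

```text
clock: 50.0
position: [0.5938, 0.1416, 0.1518]
ee_rot: [-0.0, 1.0, -0.02, -0.002]
contact_force: [0.5, -0.1, -0.4]
width: 0.0469
gripper_force: 0.0
```

Request:
servo_tool --pt "-0.2 -4 0 0 0 0 -0.1" --pt "-0.2 -3.2 0 0 0 0 -0.1" --pt "0 0 2 0 0 0 -0.1" --pt "0 0 2 0 0 0 -0.1" --pt "0 0 2 0 0 0 -0.1"

```text
clock: 50.5
position: [0.5926, 0.2125, 0.0912]
ee_rot: [0.0, 1.0, -0.02, -0.001]
contact_force: [0.6, -0.3, 1.1]
width: 0.0471
gripper_force: 0.0
```

Request:
servo_tool --pt "0 0 2 0 0 0 -0.1" --pt "0 0 2 0 0 0 -0.1" --pt "0 0 1 0 0 0 -0.1" --pt "0 0 0.5 0 0 0 -0.1" --pt "0 0 0 0 0 0 -0.1"

```text
clock: 51.0
position: [0.594, 0.2112, 0.0374]
ee_rot: [0.0, 1.0, -0.021, -0.001]
contact_force: [0.6, -0.8, -0.7]
width: 0.0468
gripper_force: 0.0
```

```bash
python3 -c "
from h import *
to(.5955,.211,.0035,-2.36)"
```

```text
t 51.0 pos [0.594  0.2112 0.0374] yaw -2.36 tilt 0.1 F [ 0.6 -0.8 -0.7] w 0.0468 shift cm [0.16 0.01 3.39] rotvec deg [ 0.02  0.1  -0.  ]
```

Request:
servo_tool --pt "0.1 0 1 0 0 0 -0.1" --pt "0 0 1 0 0 0 -0.1" --pt "0 0 0.7 0 0 0 -0.1" --pt "0 0 0.5 0 0 0 -0.1" --pt "0 0 0.15 0 0 0 -0.1"

```text
clock: 51.5
position: [0.5953, 0.2107, 0.0038]
ee_rot: [0.0, 1.0, -0.021, -0.001]
contact_force: [0.3, -1.0, 0.1]
width: 0.0469
gripper_force: 0.0
```

Request:
servo_tool --pt "0 0 0 0 0 0 -0.1" --pt "0 0 0 0 0 0 0.1" --pt "0 0 0 0 0 0 0.2" --pt "0 0 0 0 0 0 0.3" --pt "0 0 0 0 0 0 0.5"

```text
clock: 52.0
position: [0.5961, 0.211, 0.0052]
ee_rot: [-0.0, 1.0, -0.021, 0.0]
contact_force: [-1.0, -0.3, 1.9]
width: 0.0288
gripper_force: 19.7
```

Request:
servo_tool --pt "0 0 0 0 0 0 0.5" --pt "0 0 0 0 0 0 0.5" --pt "0 0 0 0 0 0 0.5" --pt "0 0 0 0 0 0 0.5" --pt "0 0 0 0 0 0 0.5"

```text
clock: 52.5
position: [0.5961, 0.211, 0.0051]
ee_rot: [-0.0, 1.0, -0.021, 0.0]
contact_force: [-0.9, 0.0, 5.3]
width: 0.029
gripper_force: 20.0
```

Request:
servo_tool --pt "0 0 -0.2 0 0 0 0.5" --pt "0 0 -0.3 0 0 0 0.5" --pt "0 0 -0.5 0 0 0 0.5" --pt "0 0 -1 0 0 0 0.5" --pt "0 0 -2 0 0 0 0.5"

```text
clock: 53.0
position: [0.5945, 0.2106, 0.044]
ee_rot: [0.0, 1.0, -0.021, -0.002]
contact_force: [0.1, -0.1, -0.2]
width: 0.0288
gripper_force: 19.8
```

Request:
servo_tool --pt "0 0 -3 0 0 0 0.5" --pt "0 0 -4 0 0 0 0.5" --pt "0 0 -3 0 0 -1.1 0.5" --pt "0 0 -1 0 0 0 0.5" --pt "0 0 0 0 0 0 0.5"

```text
clock: 53.5
position: [0.5967, 0.2111, 0.1565]
ee_rot: [-0.0, 1.0, -0.011, 0.002]
contact_force: [-0.4, 0.0, -1.2]
width: 0.0288
gripper_force: 19.8
```

```bash
python3 -c "
from h import *
to(*W(MIX,[-.002,.09,.07])[0][:2],.15,-1.24)"
```

```text
t 53.5 pos [0.5967 0.2111 0.1565] yaw -1.3 tilt 0.22 F [-0.4  0.  -1.2] w 0.0288 shift cm [ 1.28 33.27  0.63] rotvec deg [-0.05 -0.21 -0.06]
```

Request:
servo_tool --pt "0.1 2 0 0 0 0 0.5" --pt "0.2 4 0 0 0 0 0.5" --pt "0.2 4 0 0 0 0 0.5" --pt "0.2 4 0 0 0 0 0.5" --pt "0.2 4 0 0 0 0 0.5"

```text
clock: 54.0
position: [0.599, 0.0294, 0.152]
ee_rot: [-0.0, 1.0, -0.011, -0.002]
contact_force: [0.4, 0.4, -0.5]
width: 0.029
gripper_force: 19.9
```

Request:
servo_tool --pt "0.2 4 0 0 0 0 0.5" --pt "0.2 4 0 0 0 0 0.5" --pt "0.1 4 0 0 0 0 0.5" --pt "0.1 3.3 0 0 0 0 0.5" --pt "0 0 1 0 0 0 0.5"

```text
clock: 54.5
position: [0.6031, -0.1269, 0.1431]
ee_rot: [0.001, 1.0, -0.014, -0.0]
contact_force: [0.3, -0.2, -1.0]
width: 0.0283
gripper_force: 19.9
```

Request:
servo_tool --pt "0 0 2 0 0 0 0.5" --pt "0 0 2 0 0 0 0.5" --pt "0 0 1.5 0 0 0 0.5" --pt "0 0 1 0 0 0 0.5" --pt "0 0 0.5 0 0 0 0.5"

```text
clock: 55.0
position: [0.6017, -0.1212, 0.0721]
ee_rot: [-0.001, 1.0, -0.011, -0.002]
contact_force: [-0.3, 0.1, -0.8]
width: 0.0289
gripper_force: 19.9
```

Request:
servo_tool --pt "0 0 0 0 0 0 0.5" --pt "0 0 0 0 0 0 0.5" --pt "0 0 0 0 0 0 0.5" --pt "0 0 0 0 0 0 0.5" --pt "0 0 0 0 0 0 0.5"

```text
clock: 55.5
position: [0.6036, -0.1225, 0.0752]
ee_rot: [0.0, 1.0, -0.011, 0.001]
contact_force: [0.5, 0.6, 0.3]
width: 0.0289
gripper_force: 19.9
```

```bash
python3 -c "
from h import *
to(*W(MIX,[-.002,.09,.07])[0][:2],.0446,-1.24)"
```

```text
t 55.5 pos [ 0.6036 -0.1225  0.0752] yaw -1.28 tilt 0.06 F [0.5 0.6 0.3] w 0.0289 shift cm [-0.17 -0.07  3.06] rotvec deg [ 0.02 -0.06 -0.04]
```

Request:
servo_tool --pt "-0.1 -0.07 0.8 0 0 0 0.5" --pt "0 0 0.8 0 0 0 0.5" --pt "0 0 0.6 0 0 0 0.5" --pt "0 0 0.3 0 0 0 0.5" --pt "0 0 0 0 0 0 0.5"

```text
clock: 56.0
position: [0.6017, -0.1215, 0.0487]
ee_rot: [-0.0, 1.0, -0.011, -0.001]
contact_force: [-0.7, 0.3, -0.4]
width: 0.029
gripper_force: 19.9
```

Request:
servo_tool --pt "0 0 0.1 0 0 0 0.5" --pt "0 0 0.1 0 0 0 0.5" --pt "0 0 0.05 0 0 0 0.5" --pt "0 0 0.05 0 0 0 0.5" --pt "0 0 0 0 0 0 0.5"

```text
clock: 56.5
position: [0.6023, -0.1216, 0.0467]
ee_rot: [0.0, 1.0, -0.011, 0.0]
contact_force: [-0.3, 0.0, -0.5]
width: 0.029
gripper_force: 19.9
```

Request:
servo_tool --pt "0 0 0.05 0 0 0 0.5" --pt "0 0 0.05 0 0 0 0.5" --pt "0 0 0 0 0 0 0.5" --pt "0 0 0 0 0 0 0.5" --pt "0 0 0 0 0 0 0.5"

```text
clock: 57.0
position: [0.6023, -0.1217, 0.0456]
ee_rot: [0.0, 1.0, -0.011, 0.0]
contact_force: [0.5, 0.1, 0.5]
width: 0.0286
gripper_force: 19.9
```

Request:
servo_tool --pt "0 0 0.05 0 0 0 0.5" --pt "0 0 0 0 0 0 0.5" --pt "0 0 0 0 0 0 0.5" --pt "0 0 0 0 0 0 0.5" --pt "0 0 0 0 0 0 0.5"

```text
clock: 57.5
position: [0.6023, -0.1217, 0.0451]
ee_rot: [0.0, 1.0, -0.011, -0.0]
contact_force: [-0.1, 0.4, -0.9]
width: 0.0288
gripper_force: 19.9
```

Request:
servo_tool --pt "0 0 0.05 0 0 0 0.5" --pt "0 0 0 0 0 0 0.5" --pt "0 0 0 0 0 0 0.5" --pt "0 0 0 0 0 0 0.5" --pt "0 0 0 0 0 0 0.5"

```text
clock: 58.0
position: [0.6024, -0.1217, 0.0448]
ee_rot: [0.0, 1.0, -0.011, 0.0]
contact_force: [-1.3, 0.3, 0.9]
width: 0.0285
gripper_force: 20.2
```

Request:
servo_tool --pt "0 0 0.05 0 0 0 0.5" --pt "0 0 0 0 0 0 0.5" --pt "0 0 0 0 0 0 0.5" --pt "0 0 0 0 0 0 0.5" --pt "0 0 0 0 0 0 0.5"

```text
clock: 58.5
position: [0.6024, -0.1218, 0.0446]
ee_rot: [0.0, 1.0, -0.011, 0.0]
contact_force: [-1.1, -0.8, 4.9]
width: 0.0287
gripper_force: 20.4
```

Request:
servo_tool --pt "0 0 -0.05 0 0 0 0.5" --pt "0 0 0 0 0 0 0.3" --pt "0 0 0 0 0 0 0.25" --pt "0 0 0 0 0 0 0.2" --pt "0 0 0 0 0 0 0.1"

```text
clock: 59.0
position: [0.6022, -0.1214, 0.0442]
ee_rot: [-0.0, 1.0, -0.011, -0.0]
contact_force: [0.4, -0.1, -0.7]
width: 0.0383
gripper_force: 0.0
```

Request:
servo_tool --pt "0 0 0 0 0 0 0" --pt "0 0 0 0 0 0 -0.1" --pt "0 0 0 0 0 0 -0.1" --pt "0 0 0 0 0 0 -0.1" --pt "0 0 -0.3 0 0 0 -0.1"

```text
clock: 59.5
position: [0.6019, -0.1215, 0.0474]
ee_rot: [-0.0, 1.0, -0.011, -0.0]
contact_force: [0.0, 0.2, -0.3]
width: 0.0471
gripper_force: 0.0
```

Request:
servo_tool --pt "0 0 -0.7 0 0 0 -0.1" --pt "0 0 -2 0 0 0 -0.1" --pt "0 0 -4 0 0 0 -0.1" --pt "0 0 -4 0 0 0 -0.1" --pt "0 0 -4 0 0 0 -0.1"

```text
clock: 60.0
position: [0.6022, -0.1216, 0.1968]
ee_rot: [0.0, 1.0, -0.011, 0.0]
contact_force: [1.4, -0.4, 0.1]
width: 0.047
gripper_force: 0.0
```

Request:
servo_tool --pt "-2 4 0 0 0 0 -0.1" --pt "-4 4 0 0 0 0 -0.1" --pt "-4 4 0 0 0 0 -0.1" --pt "-4 4 0 0 0 0 -0.1" --pt "-4 3 0 0 0 0 -0.1"

```text
clock: 60.5
position: [0.4314, -0.2957, 0.1955]
ee_rot: [0.001, 1.0, -0.011, 0.001]
contact_force: [0.0, -0.8, 1.2]
width: 0.0471
gripper_force: 0.0
```

```bash
python3 - <<'E'
from h import *
to(.40,.03,.1,87.64)
im={n:optics.get_image(n) for n in C}
for n in C: print(n,[(round(d["p"],2),np.round(d["at"],1)) for d in finder.tip_of("bar_grip",n)],proj([.4,.03,.028],n))
a=cv2.resize(im["top"][130:290,140:365,::-1],None,fx=3.5,fy=3.5,interpolation=cv2.INTER_CUBIC)
for p in proj(W(np.array([.3992,.0301,-.0412]),[[0,0,.04],[0,.17,.016],[0,-.17,.016]]),"top"): cv2.circle(a,tuple(int(v) for v in (p-[140,130]+.5)*3.5),4,(0,0,255),1)
cv2.imwrite("pics/t9.png",a)
E
```

```text
t 60.5 pos [ 0.4314 -0.2957  0.1955] yaw -1.26 tilt 0.13 F [ 0.  -0.8  1.2] w 0.0471 shift cm [ -3.87 -32.51   9.48] rotvec deg [ 1.50e-01  1.00e-02 -8.89e+01]
side [(0.94, array([306. , 237.2]))] [[303.11364484 236.86185805]]
top [(0.61, array([245. , 232.9]))] [[244.52218852 236.77263295]]
```

View pics/t9.png

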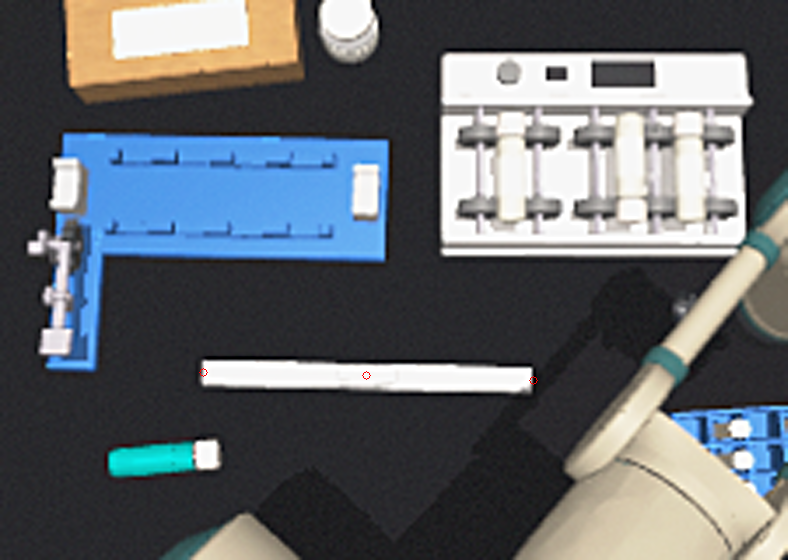

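The top view shows tubes in three valleys at crop (511,165), (630,165) and (690,165). The bar lies where I set it, (203..533, 376), and the clamp is open at (65,245). Now I'll fetch the bar.

Request:
servo_tool --pt "0 0 0 0 0 -8.08 -0.1" --pt "0 0 0 0 0 -8.08 -0.1" --pt "0 0 0 0 0 -8.08 -0.1" --pt "0 0 0 0 0 -8.08 -0.1" --pt "0 0 0 0 0 -8.08 -0.1"

```text
clock: 61.2
position: [0.4341, -0.2927, 0.1949]
ee_rot: [0.0, 0.941, 0.339, 0.001]
contact_force: [-0.4, -0.4, -0.6]
width: 0.0472
gripper_force: 0.0
```

Request:
servo_tool --pt "0 0 0 0 0 -8.08 -0.1" --pt "0 0 0 0 0 -8.08 -0.1" --pt "0 0 0 0 0 -8.08 -0.1" --pt "0 0 0 0 0 -8.08 -0.1" --pt "0 0 0 0 0 -8.08 -0.1"

```text
clock: 61.7
position: [0.4341, -0.2926, 0.1949]
ee_rot: [0.0, 0.766, 0.643, 0.001]
contact_force: [0.5, -0.3, -0.1]
width: 0.0467
gripper_force: 0.0
```

Request:
servo_tool --pt "0 0 0 0 0 -8.08 -0.1" --pt "4 -0.6 0 0 0 0 -0.1" --pt "4 -0.6 0 0 0 0 -0.1" --pt "4 -0.6 0 0 0 0 -0.1" --pt "4 -0.6 0 0 0 0 -0.1"

```text
clock: 62.2
position: [0.4159, -0.1303, 0.1949]
ee_rot: [0.0, 0.721, 0.693, 0.001]
contact_force: [0.7, -0.4, 0.1]
width: 0.0469
gripper_force: 0.0
```

Request:
servo_tool --pt "4 -0.6 1 0 0 0 -0.1" --pt "4 -0.6 2 0 0 0 -0.1" --pt "4 -0.6 3 0 0 0 -0.1" --pt "4 -0.3 3 0 0 0 -0.1" --pt "0 0 0 0 0 0 -0.1"

```text
clock: 62.7
position: [0.3969, 0.0331, 0.1021]
ee_rot: [-0.004, 0.719, 0.695, -0.002]
contact_force: [-0.9, 0.5, 0.8]
width: 0.0474
gripper_force: 0.0
```

```bash
python3 -c "
from h import *
to(.3992,.0301,.0,87.64)
im={n:optics.get_image(n) for n in C}
for n in C: print(n,[(round(d['p'],2),np.round(d['at'],1)) for d in finder.tip_of('bar_grip',n)])
"
```

```text
t 62.7 pos [0.3969 0.0331 0.1021] yaw 88.05 tilt 0.49 F [-0.9  0.5  0.8] w 0.0474 shift cm [-0.33  0.32 10.2 ] rotvec deg [-0.45 -0.18  0.41]
side [(0.95, array([305.4, 237.6]))]
top []
```

Request:
servo_tool --pt "-0.2 0.25 2 0 0 0.2 -0.1" --pt "0 0 2 0 0 0 -0.1" --pt "0 0 2 0 0 0 -0.1" --pt "0 0 1.5 0 0 0 -0.1" --pt "0 0 1 0 0 0 -0.1"

```text
clock: 63.4
position: [0.4044, 0.0239, 0.0199]
ee_rot: [0.001, 0.724, 0.69, 0.0]
contact_force: [-0.2, 0.0, -1.0]
width: 0.0474
gripper_force: 0.0
```

```bash
python3 -c "
from h import *
to(.3992,.0301,.001,87.64)
"
```

```text
t 63.4 pos [0.4044 0.0239 0.0199] yaw 87.26 tilt 0.09 F [-0.2  0.  -1. ] w 0.0474 shift cm [ 0.59 -0.56  1.89] rotvec deg [ 0.09  0.01 -0.38]
```

Request:
servo_tool --pt "0.6 -0.55 0 0 0 -0.4 -0.1" --pt "0 0 0.6 0 0 0 -0.1" --pt "0 0 0.5 0 0 0 -0.1" --pt "0 0 0.3 0 0 0 -0.1" --pt "0 0 0.2 0 0 0 -0.1" --squeeze 40

```text
clock: 63.9
position: [0.3983, 0.0314, 0.0039]
ee_rot: [0.0, 0.721, 0.693, 0.0]
contact_force: [-0.4, -0.1, 0.5]
width: 0.0469
gripper_force: 0.0
```

Request:
servo_tool --pt "0 0 0 0 0 0 -0.1" --pt "0 0 0 0 0 0 0.3" --pt "0 0 0 0 0 0 1" --pt "0 0 0 0 0 0 1" --pt "0 0 0 0 0 0 1"

```text
clock: 64.4
position: [0.3986, 0.0314, 0.0042]
ee_rot: [0.0, 0.721, 0.693, 0.0]
contact_force: [0.4, 0.3, 2.0]
width: 0.0143
gripper_force: 41.2
```

Request:
servo_tool --pt "0 0 0 0 0 0 1" --pt "0 0 0 0 0 0 1" --pt "0 0 0 0 0 0 1" --pt "0 0 0 0 0 0 1" --pt "0 0 0 0 0 0 1"

```text
clock: 64.9
position: [0.3987, 0.0314, 0.0042]
ee_rot: [0.0, 0.721, 0.693, 0.0]
contact_force: [1.4, 0.3, 6.4]
width: 0.0144
gripper_force: 41.6
```

```bash
python3 -c "
from h import *
to(.3992,.0301,.001,87.64)
"
```

```text
t 64.9 pos [0.3987 0.0314 0.0042] yaw 87.8 tilt 0.07 F [1.4 0.3 6.4] w 0.0144 shift cm [-0.13  0.06  0.32] rotvec deg [0.07 0.   0.16]
```

Request:
servo_tool --pt "0 0 -0.3 0 0 0 1" --pt "0 0 -0.7 0 0 0 1" --pt "0 0 -2 0 0 0 1" --pt "0 0 -3 0 0 0 1" --pt "0 0 -4 0 0 0 1"

```text
clock: 65.4
position: [0.3952, 0.0316, 0.1035]
ee_rot: [-0.002, 0.721, 0.693, -0.002]
contact_force: [0.7, 0.2, -3.5]
width: 0.0145
gripper_force: 40.7
```

Request:
servo_tool --pt "0 0 -4 0 0 0 1" --pt "0 2 -1.6 0 0 0 1" --pt "0.2 4 0 0 0 0 1" --pt "0.2 4 0 0 0 0 1" --pt "0.2 4 0 0 0 0 1"

```text
clock: 65.9
position: [0.5383, 0.0321, 0.1598]
ee_rot: [-0.001, 0.721, 0.693, -0.001]
contact_force: [0.1, 0.3, -3.0]
width: 0.014
gripper_force: 40.7
```

Request:
servo_tool --pt "0.2 4 0 0 0 0 1" --pt "2 1.3 0 0 0 0 1" --pt "4 -0.2 0 0 0 0 1" --pt "4 -0.2 0 0 0 0 1" --pt "3 -0.2 0 0 0 0 1"

```text
clock: 66.4
position: [0.5888, 0.1641, 0.1588]
ee_rot: [-0.001, 0.72, 0.694, -0.001]
contact_force: [0.3, -0.6, -3.6]
width: 0.0143
gripper_force: 40.7
```

Request:
servo_tool --pt "1.5 0 0 0 0 0 1" --pt "0 0 0 0 0 0 1" --pt "0 0 0 0 0 0 1" --pt "0 0 0 0 0 0 1" --pt "0 0 0 0 0 0 1"

```text
clock: 66.9
position: [0.5908, 0.1756, 0.1599]
ee_rot: [0.0, 0.721, 0.693, -0.0]
contact_force: [-0.6, 0.4, -3.7]
width: 0.0145
gripper_force: 40.7
```

```bash
python3 -c "
from h import *
to(.5923,.1835,.0562,87.6)
im={n:optics.get_image(n) for n in C}
for n in C: print(n,[(round(d['p'],2),np.round(d['at'],1)) for d in finder.tip_of('bar_grip',n)],proj(manip.get_state()['position']+[0,-.0013,.024],n),[(round(d['p'],2),np.round(d['at'],1)) for d in finder.tip_of('clamp_pad',n)])
"
```

```text
t 66.9 pos [0.5908 0.1756 0.1599] yaw 87.71 tilt 0.04 F [-0.6  0.4 -3.7] w 0.0145 shift cm [ 0.8   0.12 10.37] rotvec deg [-0.01  0.04  0.11]
side [(0.95, array([222.8, 215.4]))] [[222.54783196 217.29815151]] [(0.59, array([224.6, 263.2])), (0.55, array([234., 291.]))]
top [(0.61, array([194.2, 173.4]))] [[196.98338994 175.18056009]] [(0.53, array([152.1, 204.2]))]
```

Clamp still open. I'll align and lower onto the posts.

Request:
servo_tool --pt "0.8 0.12 1 0 0 0.1 1" --pt "0 0 2.5 0 0 0 1" --pt "0 0 2.5 0 0 0 1" --pt "0 0 1.5 0 0 0 1" --pt "0 0 0.5 0 0 0 1"

```text
clock: 67.7
position: [0.5904, 0.1854, 0.0771]
ee_rot: [-0.001, 0.721, 0.693, -0.002]
contact_force: [-0.6, -0.6, -2.5]
width: 0.0142
gripper_force: 40.7
```

Request:
servo_tool --pt "0 0 0 0 0 0 1" --pt "0 0 0 0 0 0 1" --pt "0 0 0 0 0 0 1" --pt "0 0 0 0 0 0 1" --pt "0 0 0 0 0 0 1"

```text
clock: 68.2
position: [0.5926, 0.1852, 0.0806]
ee_rot: [0.0, 0.721, 0.693, 0.001]
contact_force: [0.1, 0.0, -3.4]
width: 0.0147
gripper_force: 40.7
```

```bash
python3 -c "
from h import *
to(.5923,.1835,.0562,87.6)
"
```

```text
t 68.2 pos [0.5926 0.1852 0.0806] yaw 87.7 tilt 0.07 F [ 0.1  0.  -3.4] w 0.0147 shift cm [-0.17 -0.03  2.44] rotvec deg [ 0.07 -0.02  0.1 ]
```

Request:
servo_tool --pt "-0.17 0 0.5 0 0 0 1" --pt "0 0 0.5 0 0 0 1" --pt "0 0 0.5 0 0 0 1" --pt "0 0 0.4 0 0 0 1" --pt "0 0 0.2 0 0 0 1"

```text
clock: 68.7
position: [0.5917, 0.1833, 0.058]
ee_rot: [-0.0, 0.721, 0.693, -0.001]
contact_force: [1.0, 1.1, -3.1]
width: 0.0143
gripper_force: 40.7
```

Request:
servo_tool --pt "0 0 0.1 0 0 0 1" --pt "0 0 0.1 0 0 0 1" --pt "0 0 0 0 0 0 1" --pt "0 0 0 0 0 0 1" --pt "0 0 0 0 0 0 1"

```text
clock: 69.2
position: [0.5923, 0.1834, 0.0571]
ee_rot: [0.0, 0.721, 0.693, 0.0]
contact_force: [-0.0, 0.4, -2.2]
width: 0.0144
gripper_force: 40.7
```

Request:
servo_tool --pt "0 0 0.1 0 0 0 1" --pt "0 0 0.05 0 0 0 1" --pt "0 0 0 0 0 0 1" --pt "0 0 0 0 0 0 1" --pt "0 0 0 0 0 0 1"

```text
clock: 69.7
position: [0.5927, 0.1834, 0.0561]
ee_rot: [0.0, 0.721, 0.693, 0.001]
contact_force: [-0.5, 0.3, 4.0]
width: 0.0143
gripper_force: 41.6
```

Request:
servo_tool --pt "0 0 -0.1 0 0 0 0.8" --pt "0 0 0 0 0 0 0.3" --pt "0 0 0 0 0 0 0" --pt "0 0 0 0 0 0 -0.1" --pt "0 0 0 0 0 0 -0.1"

```text
clock: 70.2
position: [0.5922, 0.1834, 0.0562]
ee_rot: [-0.0, 0.721, 0.693, -0.0]
contact_force: [-1.2, -1.4, 0.9]
width: 0.0467
gripper_force: 0.0
```

Request:
servo_tool --pt "0 0 -0.5 0 0 0 -0.1" --pt "0 0 -1.5 0 0 0 -0.1" --pt "0 0 -3 0 0 0 -0.1" --pt "0 0 -4 0 0 0 -0.1" --pt "0 0 -4 0 0 0 0.5"

```text
clock: 70.7
position: [0.5918, 0.1833, 0.1877]
ee_rot: [-0.0, 0.721, 0.693, -0.0]
contact_force: [0.9, -0.3, 0.0]
width: 0.0336
gripper_force: 0.0
```

Request:
servo_tool --pt "0 -3 0 0 0 0 1" --pt "0 -4 0 0 0 0 1" --pt "2 -4 0 0 0 0 1" --pt "4 -1.4 0 0 0 0 1" --pt "4 0 0 0 0 0 1"

```text
clock: 71.2
position: [0.4697, 0.2887, 0.1877]
ee_rot: [-0.0, 0.721, 0.693, 0.0]
contact_force: [0.7, 0.4, 0.6]
width: 0.0001
gripper_force: 0.0
```

Request:
servo_tool --pt "4 0 0 0 0 0 1" --pt "1.5 0 0 0 0 0 1" --pt "0 0 0 0 0 0 1" --pt "0 0 0 0 0 0 1" --pt "0 0 0 0 0 0 1"

```text
clock: 71.7
position: [0.4745, 0.3416, 0.1864]
ee_rot: [0.0, 0.722, 0.692, -0.001]
contact_force: [0.1, -0.2, 0.6]
width: 0.0001
gripper_force: 0.0
```

```bash
python3 -c "
from h import *
to(*W(CAR,[-.125,.156,0])[0][:2],.098,87.64)
im={n:optics.get_image(n) for n in C}
for n in C: print(n,[(round(d['p'],2),np.round(d['at'],1)) for d in finder.tip_of('bar_grip',n)],proj(W(CAR,[0,0,.08]),n),[(round(d['p'],2),np.round(d['at'],1)) for d in finder.tip_of('clamp_pad',n)])
"
```

```text
t 71.7 pos [0.4745 0.3416 0.1864] yaw 87.63 tilt 0.07 F [ 0.1 -0.2  0.6] w 0.0001 shift cm [0.17 0.08 8.84] rotvec deg [-0.02  0.07 -0.01]
side [(0.77, array([225.1, 245.7])), (0.38, array([230.5, 288.1]))] [[222.59948291 245.94950688]] [(0.6, array([232.5, 288.5])), (0.38, array([226.4, 263.5]))]
top [(0.74, array([197.9, 179.5]))] [[200.20269411 181.31479941]] [(0.61, array([149.5, 201.4])), (0.21, array([309. , 177.6]))]
```

Request:
servo_tool --pt "0.15 0 2 0 0 0 1" --pt "0 0 2 0 0 0 1" --pt "0 0 2 0 0 0 1" --pt "0 0 1.8 0 0 0 1" --pt "0 0 1 0 0 0 1"

```text
clock: 72.5
position: [0.4738, 0.344, 0.0969]
ee_rot: [-0.0, 0.721, 0.693, -0.001]
contact_force: [-0.7, -0.5, 0.2]
width: -0.0
gripper_force: 0.0
```

Request:
servo_tool --pt "0 1 0 0 0 0 1" --pt "0 0.5 0 0 0 0 1" --pt "0 0.5 0 0 0 0 1" --pt "0 0 0 0 0 0 1" --pt "0 0 0 0 0 0 1"

```text
clock: 73.0
position: [0.4949, 0.3443, 0.0992]
ee_rot: [-0.0, 0.721, 0.693, 0.001]
contact_force: [-1.0, 0.2, 2.7]
width: 0.0
gripper_force: 0.9
```

Request:
servo_tool --pt "0 0.5 0 0 0 0 1" --pt "0 0.5 0 0 0 0 1" --pt "0 0.5 0 0 0 0 1" --pt "0 0.5 0 0 0 0 1" --pt "0 0 0 0 0 0 1"

```text
clock: 73.5
position: [0.5142, 0.3434, 0.0992]
ee_rot: [-0.0, 0.721, 0.693, -0.0]
contact_force: [-2.9, 0.5, 5.1]
width: 0.0002
gripper_force: 2.1
```

```bash
python3 -c "
from h import *
to(*W(CAR,[-.085,.156,0])[0][:2],.098,87.64)
im={n:optics.get_image(n) for n in C}
for n in C: print(n,[(round(d['p'],2),np.round(d['at'],1)) for d in finder.tip_of('clamp_pad',n)])
"
```

```text
t 73.5 pos [0.5142 0.3434 0.0992] yaw 87.69 tilt 0.05 F [-2.9  0.5  5.1] w 0.0002 shift cm [-0.18  0.12  0.12] rotvec deg [-0.05 -0.03  0.05]
side [(0.63, array([226.8, 285.4]))]
top [(0.54, array([148.8, 197.6]))]
```

Request:
servo_tool --pt "0 0 -0.4 0 0 0 1" --pt "0 0 -0.4 0 0 0 1" --pt "0 0.3 0 0 0 0 1" --pt "0 0.3 0 0 0 0 1" --pt "0 0 0 0 0 0 1"

```text
clock: 74.2
position: [0.5204, 0.3429, 0.1071]
ee_rot: [-0.0, 0.721, 0.693, -0.0]
contact_force: [-3.5, -0.4, 5.9]
width: -0.0002
gripper_force: 2.6
```

Request:
servo_tool --pt "0 0.5 0 0 0 0 1" --pt "0 0.5 0 0 0 0 1" --pt "0 0.5 0 0 0 0 1" --pt "0 0 0 0 0 0 1" --pt "0 0 0 0 0 0 1"

```text
clock: 74.7
position: [0.5363, 0.3421, 0.106]
ee_rot: [0.0, 0.721, 0.693, 0.0]
contact_force: [-0.4, -0.4, -0.0]
width: -0.0003
gripper_force: 0.0
```

```bash
python3 -c "
from h import *
to(*W(CAR,[-.065,.156,0])[0][:2],.098,87.64)
im={n:optics.get_image(n) for n in C}
for n in C: print(n,[(round(d['p'],2),np.round(d['at'],1)) for d in finder.tip_of('clamp_pad',n)])
p=manip.get_state()['position']
o=[]
for n in C:
    c0=(proj(p+[0,0,.02],n)[0]-[35,30]).astype(int); o.append(cv2.convertScaleAbs(cv2.resize(im[n][c0[1]:c0[1]+65,c0[0]:c0[0]+65,::-1],None,fx=6,fy=6,interpolation=cv2.INTER_CUBIC),alpha=1.5)); print(c0)
cv2.imwrite('pics/c1.png',np.hstack(o))
"
```

```text
t 74.7 pos [0.5363 0.3421 0.106 ] yaw 87.68 tilt 0.04 F [-0.4 -0.4 -0. ] w -0.0003 shift cm [-0.14 -0.1   0.8 ] rotvec deg [0.04 0.01 0.04]
side [(0.67, array([220.3, 286.4]))]
top [(0.42, array([152.8, 195.9]))]
[183 257]
[115 166]
```

Request:
servo_tool --pt "0.1 0.7 0.2 0 0 0 1" --pt "0 0.7 0.2 0 0 0 1" --pt "0 0.7 0.2 0 0 0 1" --pt "0 0.6 0.3 0 0 0 1" --pt "0 0 0 0 0 0 1"

```text
clock: 75.4
position: [0.5638, 0.3419, 0.0966]
ee_rot: [0.0, 0.721, 0.693, 0.0]
contact_force: [-0.8, -1.5, 1.3]
width: 0.0
gripper_force: 0.7
```

Request:
servo_tool --pt "0.1 0.5 0.3 0 0 0 1" --pt "0 0.6 0.5 0 0 0 1" --pt "0 0.3 0.3 0 0 0 1" --pt "0 0.3 0.3 0 0 0 1" --pt "0 0 0 0 0 0 1"

```text
clock: 75.9
position: [0.5808, 0.3425, 0.0832]
ee_rot: [0.0, 0.721, 0.693, 0.001]
contact_force: [0.9, -1.9, 2.6]
width: 0.0002
gripper_force: 1.2
```

```bash
python3 -c "
from h import *
to(*W(CAR,[-.004,.156,0])[0][:2],.06,87.64)
im={n:optics.get_image(n) for n in C}
for n in C: print(n,[(round(d['p'],2),np.round(d['at'],1)) for d in finder.tip_of('clamp_pad',n)])
"
```

```text
t 75.9 pos [0.5808 0.3425 0.0832] yaw 87.68 tilt 0.09 F [ 0.9 -1.9  2.6] w 0.0002 shift cm [-0.36  1.56  2.32] rotvec deg [ 0.09 -0.01  0.04]
side [(0.77, array([205. , 284.5]))]
top [(0.49, array([153.1, 184.2]))]
```

Request:
servo_tool --pt "-0.1 0.4 0.4 0 0 0 1" --pt "-0.1 0.4 0.4 0 0 0 1" --pt "-0.1 0.4 0.5 0 0 0 1" --pt "0 0.2 0.4 0 0 0 1" --pt "0 0 0 0 0 0 1"

```text
clock: 76.6
position: [0.5935, 0.3382, 0.0648]
ee_rot: [0.0, 0.721, 0.693, -0.001]
contact_force: [0.3, 0.1, 0.3]
width: -0.0001
gripper_force: 0.0
```

Request:
servo_tool --pt "0 0.1 0.3 0 0 0 1" --pt "0 0 0.2 0 0 0 1" --pt "0 0 0.1 0 0 0 1" --pt "0 0 0.1 0 0 0 1" --pt "0 0 0 0 0 0 1"

```text
clock: 77.1
position: [0.5949, 0.3385, 0.0598]
ee_rot: [0.001, 0.721, 0.693, 0.0]
contact_force: [0.3, -1.6, 2.7]
width: 0.0
gripper_force: 1.3
```

```bash
python3 -c "
from h import *
to(*W(CAR,[-.004,.156,0])[0][:2],.06,87.64)
im={n:optics.get_image(n) for n in C}
for n in C: print(n,[(round(d['p'],2),np.round(d['at'],1)) for d in finder.tip_of('clamp_pad',n)])
"
```

```text
t 77.1 pos [0.5949 0.3385 0.0598] yaw 87.7 tilt 0.07 F [ 0.3 -1.6  2.7] w 0.0 shift cm [-0.03  0.13 -0.02] rotvec deg [0.06 0.03 0.06]
side [(0.91, array([199.2, 286.5]))]
top [(0.67, array([154.8, 179.2])), (0.16, array([395.5, 236.4]))]
```

Request:
servo_tool --pt "0 0 0.1 0 0 0 1" --pt "0 0 0.1 0 0 0 1" --pt "0 0 0 0 0 0 1" --pt "0 0 0 0 0 0 1" --pt "0 0 0 0 0 0 1"

```text
clock: 77.8
position: [0.5951, 0.3392, 0.0576]
ee_rot: [0.0, 0.721, 0.693, 0.001]
contact_force: [2.6, -1.2, 3.9]
width: 0.0
gripper_force: 1.7
```

Request:
servo_tool --pt "0 0 0.1 0 0 0 1" --pt "0 0 0.05 0 0 0 1" --pt "0 0 0 0 0 0 1" --pt "0 0 0 0 0 0 1" --pt "0 0 0 0 0 0 1"

```text
clock: 78.3
position: [0.5951, 0.3393, 0.0568]
ee_rot: [0.0, 0.721, 0.693, 0.001]
contact_force: [2.8, -1.4, 6.5]
width: -0.0003
gripper_force: 3.2
```

Request:
servo_tool --pt "0 0 0.1 0 0 0 1" --pt "0 0 0 0 0 0 1" --pt "0 0 0 0 0 0 1" --pt "0 0 0 0 0 0 1" --pt "0 0 0 0 0 0 1"

```text
clock: 78.8
position: [0.5952, 0.3393, 0.0568]
ee_rot: [0.0, 0.721, 0.693, 0.001]
contact_force: [1.0, -1.8, 10.0]
width: -0.0001
gripper_force: 5.1
```

Request:
servo_tool --pt "0 0 0.1 0 0 0 1" --pt "0 0 0 0 0 0 1" --pt "0 0 0 0 0 0 1" --pt "0 0 0 0 0 0 1" --pt "0 0 0 0 0 0 1"

```text
clock: 79.3
position: [0.5953, 0.3394, 0.0567]
ee_rot: [0.001, 0.721, 0.693, 0.001]
contact_force: [0.6, -1.6, 13.5]
width: -0.0003
gripper_force: 6.9
```

Request:
servo_tool --pt "0 0 0.1 0 0 0 1" --pt "0 0 0 0 0 0 1" --pt "0 0 0 0 0 0 1" --pt "0 0 0 0 0 0 1" --pt "0 0 0 0 0 0 1"

```text
clock: 79.8
position: [0.5953, 0.3394, 0.0566]
ee_rot: [0.001, 0.721, 0.693, 0.002]
contact_force: [-0.9, -2.4, 17.7]
width: -0.0003
gripper_force: 8.8
```

Request:
servo_tool --pt "0 0 -0.3 0 0 0 1" --pt "0 0 -0.5 0 0 0 1" --pt "0 0 -1 0 0 0 1" --pt "0 0 -2 0 0 0 1" --pt "0 0 -3 0 0 0 1"

```text
clock: 80.3
position: [0.5915, 0.3384, 0.1187]
ee_rot: [-0.002, 0.721, 0.693, -0.004]
contact_force: [-0.1, 0.3, -1.1]
width: -0.0003
gripper_force: 0.0
```

Request:
servo_tool --pt "0 0 -3 0 0 0 1" --pt "-2 -3 -3 0 0 0 1" --pt "-4 -4 0 0 0 0 1" --pt "-4 -4 0 0 0 0 1" --pt "-4 -4 0 0 0 0 1"

```text
clock: 80.8
position: [0.4506, 0.2176, 0.1804]
ee_rot: [-0.001, 0.721, 0.693, -0.001]
contact_force: [1.1, -0.2, 1.3]
width: 0.0002
gripper_force: 0.0
```

Request:
servo_tool --pt "-4 -4 0 0 0 0 1" --pt "-4 -3 0 0 0 0 1" --pt "-4 0 0 0 0 0 1" --pt "0 0 0 0 0 0 1" --pt "0 0 0 0 0 0 1"

```text
clock: 81.3
position: [0.3829, 0.1057, 0.1809]
ee_rot: [-0.001, 0.722, 0.692, 0.0]
contact_force: [-1.0, 0.4, -0.1]
width: -0.0
gripper_force: 0.0
```

```bash
python3 - <<'E'
from h import *
im={n:optics.get_image(n) for n in C}
for n in C: print(n,[(round(d['p'],2),np.round(d['at'],1)) for d in finder.tip_of('clamp_pad',n)],[(round(d['p'],2),np.round(d['at'],1)) for d in finder.tip_of('bar_grip',n)])
a=cv2.resize(im["top"][130:250,140:365,::-1],None,fx=2.7,fy=2.7,interpolation=cv2.INTER_CUBIC)
b=cv2.resize(im["side"][130:340,170:320,::-1],None,fx=1.9,fy=1.9,interpolation=cv2.INTER_CUBIC)[:398]
c=cv2.resize(im["side"][225:325,175:280,::-1],None,fx=2.7,fy=2.7,interpolation=cv2.INTER_CUBIC)
o=np.zeros((598,800,3),np.uint8); o[:a.shape[0],:a.shape[1]]=a; o[325:325+c.shape[0],:c.shape[1]]=c; b=b[:270]; o[325:325+b.shape[0],300:300+b.shape[1]]=b
cv2.imwrite("pics/end.png",o)
E
```

```text
side [(0.62, array([200.7, 287.3])), (0.56, array([253.8, 179.5]))] [(0.6, array([223.3, 248.5]))]
top [(0.67, array([155.6, 180.1]))] [(0.66, array([199.5, 182. ]))]
```

View pics/end.png

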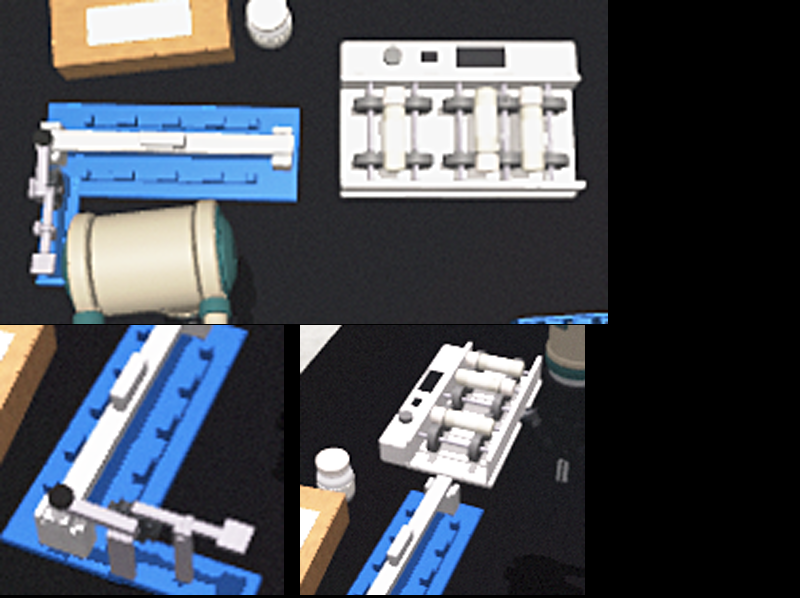

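The final view shows the clamp shut on the bar at (42,138), the bar across both posts, and three tubes in valleys at (394,128), (486,128) and (531,128). Nothing is being touched, so I'm handing in.

```bash
python3 -c "
from rig import manip
print(manip.sign_off())"
```

```text
the job is handed in; nothing more can be done
None
```

The job is handed in, with no verdict returned: all three tubes lie in their own mixer valleys, the bar is back across both posts, the clamp is pushed down on it and stayed down when I let go, and the look-alikes and other items were left alone (about 81 s used).

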